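# Clear the fitter's bench after a gearbox strip-down

## Robot

A 6-joint arm with a two-finger parallel gripper is mounted at the origin on the work surface. World frame = base frame: x ahead of the robot, y to its left, z up, the work surface at z = 0. Lengths are in m, angles in rad, forces in N, time in s.
With the tool pointing down it reaches from about 0.275 to 0.75 m from the base axis. Payload 10.2 kg.
Tool frame: the origin (TCP) lies between the finger pads; the fingertips stand 14 mm ahead of it and the grasp point (between the pads) lies 5 mm behind it; z points along the fingers, y is the line along which they close (so a half turn about z gives the same grasp; the last joint's range is limited). The gripper opens to 85 mm and grips with 20 to 120 N. Pads are 22 mm wide; open, the fingers measure 114 mm over their backs; the gripper's body (76 mm by 85 mm) begins 54 mm behind the grasp point. The pads swing forward as they close: fully open they stand 13 mm farther back than shut.
Start: joints at [1.005, 0.313, 1.498, -0, 1.331, -0.223], TCP at [0.176, 0.494, 0.225] pointing down, gripper open.
Joint ranges: [-2.94, 2.94], [-0.97, 2.17], [0.19, 2.56], [-1.23, 4.37], [0.02, 3.11], [-2.88, 2.88]. Speed limits (rad/s): [2.39, 2.39, 3.01, 3.14, 3.14, 3.14].

## Interface

Orientations are given as a unit quaternion [x, y, z, w].
In Python, from cell import monitor, eyes, order gives the robot as it stands. The module is installed in compiled form; this text tells all that it offers.
- The arm moves only by the tool step_arm, never from a script. Its arguments are lists of equal length, an entry for each row: "jaw": the closure, from -1 (fully open) to 1 (shut); "xyz": the shift along the tool's x, y, z in mm, a list of three; "spin": the turn about the tool's z in rad. In form: {"jaw": [jaw, ...], "xyz": [[x, y, z], ...], "spin": [spin, ...]}. A call has 1 to 5 rows; each row shifts and turns the commanded pose from where the row before left it, along the tool's axes as they then stand; what a row does not reach is not made up. A row lasts 1/10 s, in which the tool goes at most 50 mm and 8.59 degrees, less where a joint would pass 70% of its speed; a pose out of reach is approached as far as the arm can. A call is refused whole if a number of a shift passes 50 or a number of a turn 0.15, either way. A call with a gripper value outside its range is refused whole. The fingers move at their own pace and stop on an object; the grip force is fixed at half the most. Time passes only in rows, so rows that do not move let the fingers close. It gives the time, the measured TCP pose, the force, the opening and the grip force at its end, in the units of the state.
- monitor.read_state(): the state, without advancing time (a new reading comes with each control period).
- eyes.read_camera(name): name is "scene" or "top" or "wrist"; returns a dict with "image" (384x512x3 uint8, red, green, blue), "fx", "fy", "cx", "cy" (pixels), "rvec" (rotation vector, rad) and "tvec" (3), from world to camera coordinates, as OpenCV has them. Camera axes: x right, y down, z forward; pixel columns grow to the right and rows downward; lengths in m; the calibration is good to about 2 mm. A picture is of the moment at which its call begins. There is no depth.
- order.finish_job(): hands the job in; it is judged then, once.
The state is a dict: "clock": time; "joint_positions": joint angles; "qvel": joint speeds; "tau": joint torques, N m; "tool_pos": TCP position; "tcp_rot": TCP orientation; "force": force on the tool from outside, world axes, zero at the start; "ft_torque": the same for the moment, N m; "gripper_width": finger opening in m; "finger_force": force on a finger pad.
Only numpy, scipy, OpenCV 4.12 (cv2) and the standard library are available. Lean on these libraries where they do the work, as an engineer would, in place of code of your own. Each camera call takes 0.05 s, during which the arm holds its last target. There are 200 camera calls.

## Task

Sort the five loose machine parts on the bench: thread both rings onto the post of the spindle stand, the bigger ring at the bottom and the smaller one on top of it; lay the hex nut flat in the tray's wide bay and the square bar flat in its narrow bay. Stand the sheet-metal cover upright in the clip rack and push it down between the spring jaws until it is fully home on the rack's base. Leave the oil bottle and the mug where they are.

Things in the scene. Friction and masses are not known exactly. Their poses are not given: they have to be found in the camera images.
- big_ring: The bigger of two bare steel rings, lying flat: outer diameter 64 mm, hole 36 mm, 18 mm thick. Origin at its centre (9 mm above its underside); z is its axis. About 0.3 kg.
- small_ring: The smaller bare steel ring, lying flat: outer diameter 50 mm, hole 28 mm, 18 mm thick. Origin at its centre (9 mm above its underside); z is its axis. About 0.2 kg.
- nut: Large dark steel hexagon nut lying flat: 46 mm across flats, 53 mm across corners, 26 mm thick, hole 30 mm. Origin at its centre (13 mm above its underside); z is its axis, its x axis is square to one pair of flats. About 0.23 kg.
- bar: Bright steel square bar lying flat: 70 mm long along its x axis, 26 x 26 mm section. Origin at its centre (13 mm above its underside). About 0.37 kg.
- cover: Sheet-metal cover standing upright, H-shaped from above, same both ways round: wall 4 mm thick (x), 106 wide (y); end flanges 4 thick at y = +-55 mm, 44 deep (x), 66 high; on top of the wall a grip rail 10 mm thick (x), 70 long (y), from 66 to 80 mm above the underside. Origin: centre of its underside, z up. 0.28 kg.
- spindle: Fixed spindle stand: grey round foot 100 mm in diameter and 10 mm high with a bare upright post 12 mm in diameter in its middle, post top 65 mm above the bench. Origin at the centre of its underside, on the bench; z up along the post.
- tray: Fixed shallow blue tray, 108 mm (x) by 164 mm (y), floor 4 mm thick, walls 4 mm, tops 16 mm above the bench. A divider makes two bays, each 100 mm long in x: the wide bay from y = -18 to +78 mm (middle +30) and the narrow bay from y = -78 to -22 mm (middle -50). Origin: centre of its underside, on the bench.
- clip_rack: Fixed dark base 80 (x) by 150 (y) by 12 mm high with two steel spring jaws, y = -35 to +35 mm, that pinch the cover's wall in the plane x = 0 (cover y along rack y, flanges beyond the jaw ends). Gap 2 mm at height 32, flared to 20 mm at their tops, 54 mm up; each yields 14 mm, 1.6 N + 0.8 N/mm; pushing home takes about 10 N. Home: underside on the base. Origin: centre of underside, on the bench.
- oil_bottle: Bystander: grey plastic oil bottle with black cap, 48 mm in diameter, 115 mm high, standing loose. Origin at the centre of its underside. Not to be disturbed.
- mug: Bystander: white mug, 74 mm in diameter, 85 mm high, handle at its +y side, standing loose. Origin at the centre of its underside. Not to be disturbed.
Not all that is in view belongs to the job. Several things have the shape of the tray; the one meant has the colours described above.

How it is judged:
By the outcome, as a careful person would: the job done as asked, in the order asked, and still so for the second after the job is handed in, with the robot touching nothing.
It also fails if it takes over 115 s, if anything falls off the work surface, if the arm or the gripper's body presses on something with over 40 N, if the wrist force passes 120 N, or if a joint passes its speed limit or range.

## Working session

There is one attempt and no reset: what is moved stays moved. The work goes in short steps, Python scripts to look and compute and a tool call to move; the robot and the scene stay as the last step left them, time stands still between calls to the robot, and variables do not carry over. Pictures are saved under pics/ and viewed, at most 15 in all, crops included, and the job is handed in when it is done.

Besides the shell and the picture viewer there is one more tool, called after "Call:" as name([rows], argument=value, ...), one row to a line, values as JSON. step_arm: Moves the arm, as the interface text tells. Its arguments: {"type":"object","properties":{"jaw":{"type":"array","items":{"type":"number"}},"xyz":{"type":"array","items":{"type":"array","items":{"type":"number"}}},"spin":{"type":"array","items":{"type":"number"}}},"required":["jaw","xyz","spin"]}

```bash
mkdir -p pics; cat > h.py <<'E'
import numpy as np, cv2
from cell import monitor, eyes, order
def cam(n, save=None):
    c=eyes.read_camera(n)
    c['K']=np.array([[c['fx'],0,c['cx']],[0,c['fy'],c['cy']],[0,0,1.]])
    c['R']=cv2.Rodrigues(np.array(c['rvec'],float))[0]; c['t']=np.array(c['tvec'],float).ravel()
    if save: cv2.imwrite('pics/'+save, c['image'][:,:,::-1])
    return c
def ray(c,u,v,z):
    d=c['R'].T@np.linalg.inv(c['K'])@[u,v,1.]; o=-c['R'].T@c['t']
    return o+d*(z-o[2])/d[2]
def proj(c,p):
    q=c['K']@(c['R']@np.array(p)+c['t']); return q[:2]/q[2]
E
python3 - <<'E'
from h import *
import pickle
a=cam('scene');b=cam('top');w=cam('wrist')
pickle.dump((a,b,w),open('c0.pkl','wb'))
cv2.imwrite('pics/a.png',cv2.resize(a['image'][:,:,::-1],(800,600)))
cv2.imwrite('pics/b.png',cv2.resize(b['image'][:,:,::-1],(800,600),interpolation=cv2.INTER_CUBIC))
for c in (a,b,w): print(-c['R'].T@c['t'], c['fx'])
s=monitor.read_state();print(s['tool_pos'],s['tcp_rot'],s['gripper_width'],s['force'])
E
```

```text
[ 1.11398725 -0.74089396  0.82007787] 398.094114130126
[ 0.44386903 -0.10140413  1.13914159] 350.72504357787835
[0.1019604  0.52188802 0.37417963] 272.47598447943506
[0.17637841 0.49428689 0.22449191] [ 1.70557822e-01  9.85347561e-01 -4.30943149e-04 -1.65745067e-04] 0.08554232848628782 [ 0.23885016 -0.18786831  0.0892729 ]
```

View pics/a.png

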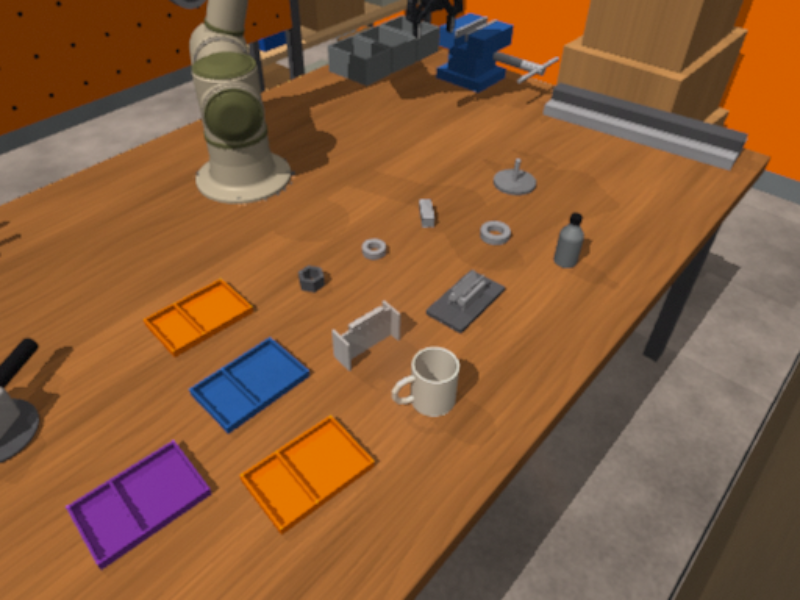

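View pics/b.png

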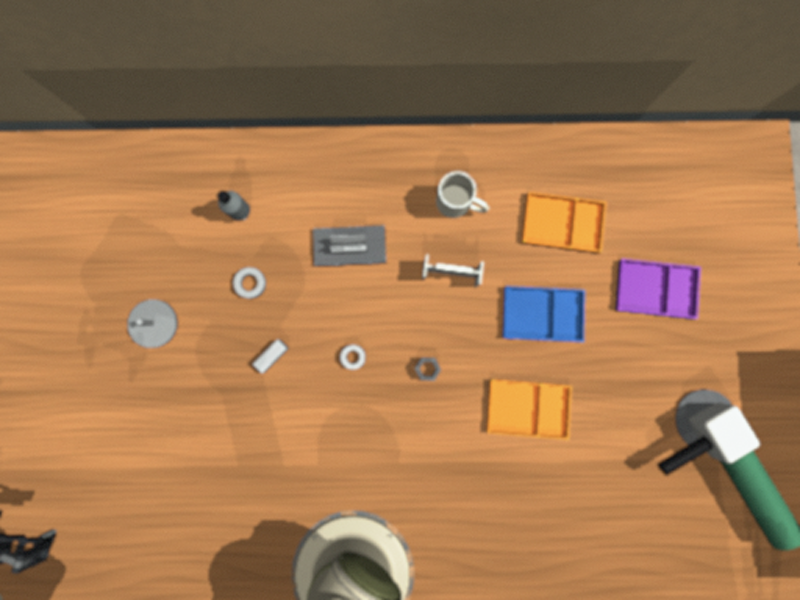

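Scene (800x600 views): four tray shapes in the top view: blue (543,314), orange (563,222) and (529,409), purple (657,289). Blue is the one described. The rings are at (248,283) for the big one and (352,357) for the small one. The nut is at (427,368), bar (269,356), cover (454,269), rack (348,245), spindle (152,323). The bottle (233,205) and mug (457,193) are bystanders, and the hammer at lower right does not belong to the job.

```bash
python3 - <<'E'
from h import *
import pickle
a,b,w=pickle.load(open('c0.pkl','rb'))
im=b['image']; hsv=cv2.cvtColor(im,cv2.COLOR_RGB2HSV)
s=512/800
low=(hsv[:,:,1]<95).astype(np.uint8)
blue=((hsv[:,:,0]>100)&(hsv[:,:,0]<120)&(hsv[:,:,1]>120)).astype(np.uint8)
def m(name,u,v,r,z,mask):
    u*=s;v*=s;r*=s
    k=np.zeros_like(mask);k[int(v-r):int(v+r),int(u-r):int(u+r)]=1
    cs,_=cv2.findContours(mask*k,cv2.RETR_EXTERNAL,cv2.CHAIN_APPROX_NONE)
    c=max(cs,key=cv2.contourArea)
    P=np.array([ray(b,p[0][0],p[0][1],z)[:2] for p in c]).astype(np.float32)
    rc=cv2.minAreaRect(P); print(name,np.round(rc[0],4),np.round(rc[1],3),round(rc[2],1),len(c), 'ctr',np.round(rc[0],3))
m('big',248,283,28,.014,low);m('small',352,357,24,.014,low);m('nut',427,368,24,.018,low)
m('bar',269,356,32,.02,low);m('cover',454,269,40,.066,low);m('rack',348,245,50,.012,low)
m('spindle',152,323,36,.01,low);m('tray',543,314,60,.016,blue);m('bottle',233,205,30,.06,low);m('mug',457,193,40,.085,low)
cv2.imwrite('pics/c.png',cv2.resize(im[100:280,60:390,::-1],(792,432),interpolation=cv2.INTER_CUBIC))
E
```

```text
big [0.5853 0.2062] [0.065 0.065] 0.4 58 ctr [0.585 0.206]
small [ 0.4307 -0.0055] [0.051 0.051] 89.4 47 ctr [ 0.431 -0.006]
nut [ 0.4031 -0.1579] [0.051 0.044] 89.1 44 ctr [ 0.403 -0.158]
bar [0.4351 0.1604] [0.032 0.075] 44.6 48 ctr [0.435 0.16 ]
cover [ 0.5984 -0.2105] [0.121 0.048] 82.5 113 ctr [ 0.598 -0.21 ]
rack [ 0.6615 -0.001 ] [0.08  0.151] 1.7 135 ctr [ 0.662 -0.001]
spindle [0.5054 0.4061] [0.101 0.102] 26.3 90 ctr [0.505 0.406]
tray [ 0.5119 -0.3985] [0.16  0.103] 86.9 158 ctr [ 0.512 -0.398]
bottle [0.7371 0.2272] [0.073 0.046] 44.2 53 ctr [0.737 0.227]
mug [ 0.7491 -0.2258] [0.092 0.099] 9.9 94 ctr [ 0.749 -0.226]
```

View pics/c.png

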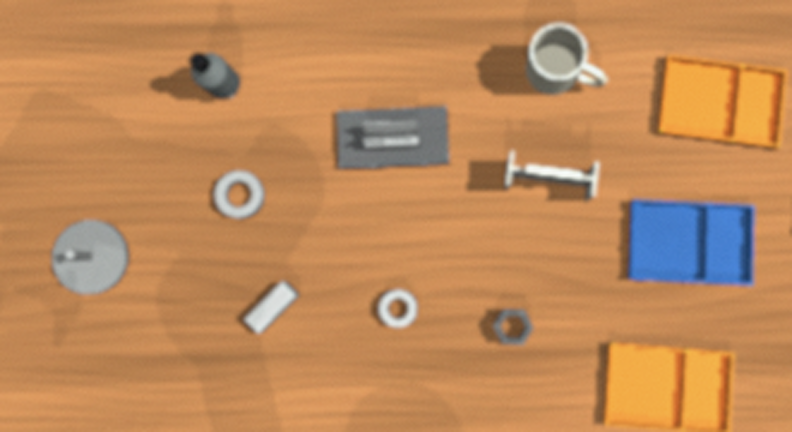

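Choice confirmed in the crop: blue tray at (690,243), big ring (238,194), small ring (397,308), nut (513,327). Next, turn the tool so that tool x = world +y and tool y = world +x, then go over the big ring.

Call:
step_arm([
  [0,0,0],
  [0,0,0],
  [0,0,0],
  [0,0,0],
  [0,0,0],
], jaw=[-1,-1,-1,-1,-1], spin=[0.137,0.137,0.137,0.137,0.137])

```text
clock: 0.65
tool_pos: [0.1764, 0.4944, 0.2246]
tcp_rot: [0.494, 0.869, -0.0, -0.0]
force: [0.2, 0.1, -0.7]
gripper_width: 0.0855
finger_force: 0.0
```

Call:
step_arm([
  [0,0,0],
  [0,0,0],
  [0,0,0],
  [0,0,0],
], jaw=[-1,-1,-1,-1], spin=[0.136,0.136,0.136,0.136])

```text
clock: 1.05
tool_pos: [0.1764, 0.4943, 0.2246]
tcp_rot: [0.709, 0.705, -0.0, 0.0]
force: [-0.1, 0.0, -0.7]
gripper_width: 0.0854
finger_force: 0.0
```

Call:
step_arm([
  [-24,34,0],
  [-24,34,0],
  [-24,34,0],
  [-24,34,0],
  [-24,34,0],
], jaw=[-1,-1,-1,-1,-1], spin=[0,0,0,0,0])

```text
clock: 1.55
tool_pos: [0.3475, 0.3731, 0.2248]
tcp_rot: [0.707, 0.707, -0.0, -0.0]
force: [0.8, 0.5, 0.1]
gripper_width: 0.0854
finger_force: 0.0
```

Call:
step_arm([
  [-24,34,0],
  [-24,34,0],
  [-24,34,0],
  [-24,34,0],
  [-24,34,0],
], jaw=[-1,-1,-1,-1,-1], spin=[0,0,0,0,0])

```text
clock: 2.05
tool_pos: [0.5174, 0.2529, 0.2247]
tcp_rot: [0.708, 0.707, -0.0, -0.0]
force: [0.2, 1.7, 0.3]
gripper_width: 0.0852
finger_force: 0.0
```

Call:
step_arm([
  [-24,34,0],
  [-23,34,0],
  [0,0,0],
], jaw=[-1,-1,-1], spin=[0,0,0])

```text
clock: 2.35
tool_pos: [0.5869, 0.2037, 0.2235]
tcp_rot: [0.709, 0.705, -0.001, 0.0]
force: [-0.7, 0.8, 0.4]
gripper_width: 0.0854
finger_force: 0.0
```

```bash
cat >> h.py <<'E'
def low(c,z,smax=95,amin=60):
    """low-saturation blobs -> world rects at height z"""
    h=cv2.cvtColor(c['image'],cv2.COLOR_RGB2HSV); m=(h[:,:,1]<smax).astype(np.uint8)
    for k in cv2.findContours(m,cv2.RETR_EXTERNAL,cv2.CHAIN_APPROX_NONE)[0]:
        if cv2.contourArea(k)<amin: continue
        P=np.array([ray(c,*p[0],z)[:2] for p in k]).astype(np.float32); r=cv2.minAreaRect(P)
        print(np.round(r[0],4),np.round(r[1],3),round(r[2],1),'px',k.reshape(-1,2).mean(0).astype(int))
E
python3 - <<'E'
from h import *
w=cam('wrist','w1.png'); low(w,.018)
print(monitor.read_state()['tool_pos'])
E
```

```text
[0.4348 0.1648] [0.039 0.072] 45.0 px [144 193]
[0.5853 0.0199] [0.418 0.907] 89.8 px [282 312]
[0.7993 0.2158] [0.03  0.029] 40.8 px [416 155]
[0.5861 0.2091] [0.063 0.063] 44.0 px [255 161]
[0.7527 0.2303] [0.054 0.079] 74.3 px [385 144]
[0.5066 0.3756] [0.036 0.094] 89.7 px [184  12]
[0.58527993 0.20545575 0.22372838]
```

View pics/w1.png

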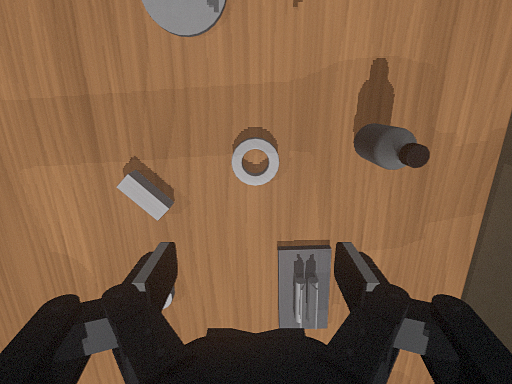

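The wrist view shows the ring at (255,161), bar (144,193), rack (304,285) and bottle (385,144). Wrist and top measurements agree within 3 mm. Descending.

Call:
step_arm([
  [2,0,45],
  [0,0,45],
  [0,0,45],
  [0,0,45],
  [0,0,20],
], jaw=[-1,-1,-1,-1,-1], spin=[0,0,0,0,0])

```text
clock: 2.9
tool_pos: [0.5812, 0.2096, 0.0208]
tcp_rot: [0.707, 0.707, -0.003, -0.002]
force: [-0.4, 0.7, 0.0]
gripper_width: 0.0854
finger_force: 0.0
```

Call:
step_arm([
  [0,0,10],
  [0,0,2],
  [0,0,0],
  [0,0,0],
  [0,0,0],
], jaw=[-1,-1,1,1,1], spin=[0,0,0,0,0])

```text
clock: 3.4
tool_pos: [0.5847, 0.2092, 0.0141]
tcp_rot: [0.707, 0.707, 0.001, 0.001]
force: [0.3, -0.1, 0.5]
gripper_width: 0.0441
finger_force: 0.0
```

Call:
step_arm([
  [0,0,0],
  [0,0,0],
  [0,0,0],
  [0,0,0],
  [0,0,0],
], jaw=[1,1,1,1,1], spin=[0,0,0,0,0])

```text
clock: 3.9
tool_pos: [0.5842, 0.209, 0.0129]
tcp_rot: [0.707, 0.707, 0.0, -0.0]
force: [-0.8, 0.0, -1.0]
gripper_width: 0.0002
finger_force: 0.0
```

```bash
python3 - <<'E'
from h import *
w=cam('wrist');a=cam('scene')
u,v=proj(a,[.585,.207,.03]); u,v=int(u),int(v);print(u,v)
cr=cv2.resize(a['image'][max(v-60,0):v+60,u-80:u+80],(512,384),interpolation=cv2.INTER_CUBIC)
cr=np.vstack([cv2.resize(cr,(400,300)),cv2.resize(w['image'],(400,300))])
cv2.imwrite('pics/w2.png',cr[:,:,::-1])
print(monitor.read_state()['tool_pos'])
E
```

```text
317 143
[0.58417692 0.20905827 0.01287757]
```

View pics/w2.png

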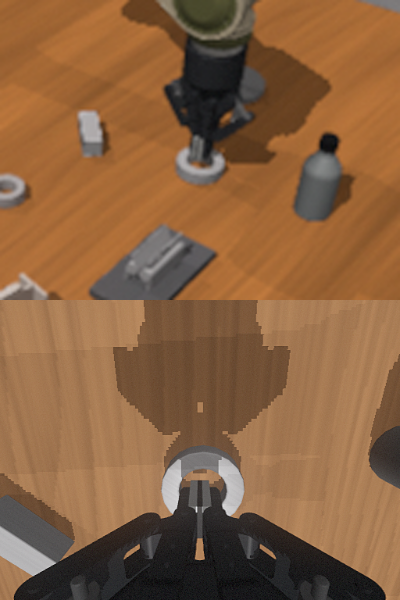

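The fingers closed above the ring and ended inside its hole: in the crop, the ring is at (200,165) with the fingers in it. At this opening the pads stand well back. I'll raise, pre-set the jaw just wider than the ring, and go down by touch.

Call:
step_arm([
  [0,0,-40],
  [0,0,0],
  [-1,1,0],
  [0,0,0],
  [0,0,0],
], jaw=[1,-0.6,-0.6,-0.6,-0.6], spin=[0,0,0,0,0])

```text
clock: 4.5
tool_pos: [0.5847, 0.2079, 0.0519]
tcp_rot: [0.707, 0.707, -0.001, -0.001]
force: [0.2, 0.5, 0.7]
gripper_width: 0.058
finger_force: 0.0
```

Call:
step_arm([
  [0,0,0],
  [0,0,0],
  [0,0,0],
], jaw=[-0.6,-0.6,-0.6], spin=[0,0,0])

```text
clock: 4.8
tool_pos: [0.5851, 0.2081, 0.0527]
tcp_rot: [0.707, 0.707, -0.0, -0.0]
force: [-0.4, -0.1, 0.4]
gripper_width: 0.0686
finger_force: 0.0
```

```bash
python3 - <<'E'
from h import *
w=cam('wrist');a=cam('scene')
low(w,.018)
u,v=proj(a,[.585,.207,.03]); u,v=int(u),int(v)
tp=monitor.read_state()['tool_pos'];print(tp,proj(a,tp))
cr=cv2.resize(a['image'][v-45:v+45,u-60:u+60],(480,360),interpolation=cv2.INTER_CUBIC)
q=(proj(a,tp)-[u-60,v-45])*4
cv2.circle(cr,tuple(int(i) for i in q),2,(255,0,0),-1)
cv2.imwrite('pics/w3.png',cr[:,:,::-1])
E
```

```text
[0.5847 0.1232] [0.161 0.47 ] 90.0 px [254 325]
[0.5865 0.2103] [0.066 0.063] 63.0 px [256 212]
[0.7506 0.231 ] [0.05  0.086] 63.0 px [480 188]
[0.58514987 0.20806104 0.05280263] [318.11458394 137.77892717]
```

View pics/w3.png

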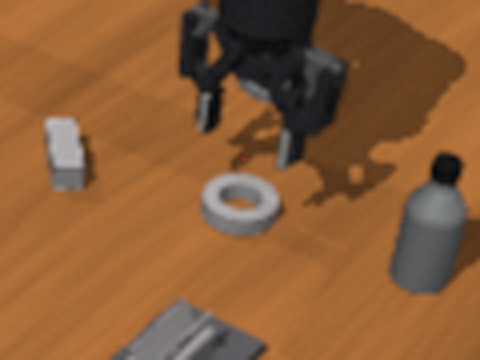

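Tips (205,130)/(288,165) lie about level with or above the projected TCP (244,159), so I need to go lower than planned. Descending by touch.

Call:
step_arm([
  [0,0,25],
  [0,0,20],
  [0,0,0],
], jaw=[-0.6,-0.6,-0.6], spin=[0,0,0])

```text
clock: 5.2
tool_pos: [0.584, 0.2078, 0.0057]
tcp_rot: [0.707, 0.707, -0.002, -0.001]
force: [-0.6, 0.6, 0.1]
gripper_width: 0.0684
finger_force: 0.0
```

Call:
step_arm([
  [0,0,3],
  [0,0,0],
], jaw=[-0.6,-0.6], spin=[0,0])

```text
clock: 5.4
tool_pos: [0.5855, 0.2081, 0.0056]
tcp_rot: [0.707, 0.707, 0.0, 0.0]
force: [1.0, -0.4, -0.2]
gripper_width: 0.0685
finger_force: 0.0
```

Call:
step_arm([
  [0,0,3],
  [0,0,0],
], jaw=[-0.6,-0.6], spin=[0,0])

```text
clock: 5.6
tool_pos: [0.5852, 0.2081, 0.0021]
tcp_rot: [0.707, 0.707, 0.0, 0.0]
force: [-0.6, -0.4, -1.4]
gripper_width: 0.0684
finger_force: 0.0
```

Call:
step_arm([
  [0,0,0],
  [0,0,0],
  [0,0,0],
  [0,0,0],
  [0,0,0],
], jaw=[1,1,1,1,1], spin=[0,0,0,0,0])

```text
clock: 6.1
tool_pos: [0.5858, 0.2081, 0.0036]
tcp_rot: [0.707, 0.707, 0.001, 0.001]
force: [-3.8, -1.3, 10.6]
gripper_width: 0.0596
finger_force: 62.0
```

Call:
step_arm([
  [0,0,-10],
  [0,0,-20],
  [0,0,-40],
  [0,0,-40],
  [0,0,0],
], jaw=[1,1,1,1,1], spin=[0,0,0,0,0])

```text
clock: 6.6
tool_pos: [0.5876, 0.2086, 0.1179]
tcp_rot: [0.707, 0.707, 0.004, 0.003]
force: [0.2, -0.3, -2.4]
gripper_width: 0.0591
finger_force: 65.9
```

```bash
python3 - <<'E'
from h import *
w=cam('wrist');a=cam('scene')
tp=np.array(monitor.read_state()['tool_pos']);print(tp)
u,v=proj(a,tp).astype(int)
cr=cv2.resize(a['image'][v-45:v+45,u-60:u+60],(480,360),interpolation=cv2.INTER_CUBIC)
cr=np.hstack([cr[:, 60:420],cv2.resize(w['image'],(440,360))])
cv2.imwrite('pics/w4.png',cr[:,:,::-1])
E
```

```text
[0.5849846  0.20804413 0.11206612]
```

View pics/w4.png

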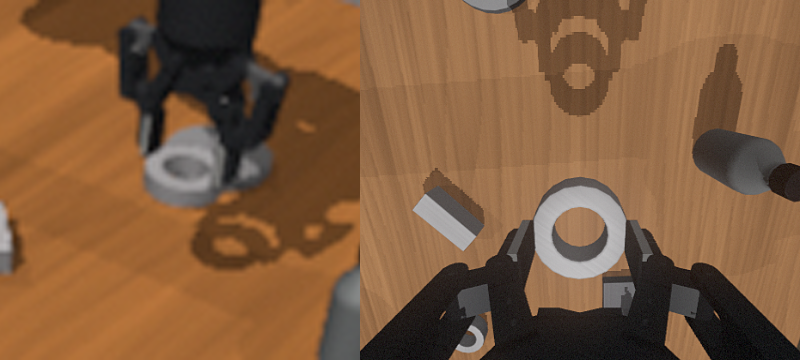

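The ring is held. In the left crop its centre (190,168) lies between the tips (150,150)/(230,182). Checking its centre with the wrist calibration.

```bash
python3 - <<'E'
from h import *
w=cam('wrist');tp=np.array(monitor.read_state()['tool_pos']);print(tp)
g=cv2.cvtColor(w['image'],cv2.COLOR_RGB2HSV)
m=((g[:,:,1]<60)&(g[:,:,2]>120)).astype(np.uint8); m[:,:200]=0;m[:,315:]=0
k=max(cv2.findContours(m,cv2.RETR_EXTERNAL,cv2.CHAIN_APPROX_NONE)[0],key=cv2.contourArea)
e=cv2.fitEllipse(k);print(e)
for z in (.125,.13): 
    print(ray(w,*e[0],z), [np.round(ray(w,e[0][0]+s*e[1][1]/2,e[0][1],z)[:2],4) for s in (-1,1)])
E
```

```text
[0.58435665 0.20792339 0.11070098]
((255.35455322265625, 247.4322967529297), (98.56781005859375, 108.83617401123047), 88.75131225585938)
[0.58460149 0.21024472 0.125     ] [array([0.5538, 0.2103]), array([0.6154, 0.2102])]
[0.58460058 0.21307563 0.13      ] [array([0.555 , 0.2131]), array([0.6142, 0.2131])]
```

Call:
step_arm([
  [39,-16,0],
  [39,-16,0],
  [39,-16,0],
  [39,-16,0],
  [39,-15,0],
], jaw=[1,1,1,1,1], spin=[0,0,0,0,0])

```text
clock: 7.25
tool_pos: [0.5046, 0.4041, 0.1097]
tcp_rot: [0.707, 0.707, -0.002, -0.001]
force: [0.5, 0.1, -3.0]
gripper_width: 0.0593
finger_force: 65.8
```

Call:
step_arm([
  [0,0,0],
  [0,0,0],
], jaw=[1,1], spin=[0,0])

```text
clock: 7.45
tool_pos: [0.5052, 0.4033, 0.1098]
tcp_rot: [0.707, 0.707, -0.002, -0.0]
force: [0.9, -0.7, -2.9]
gripper_width: 0.0594
finger_force: 65.8
```

```bash
python3 - <<'E'
from h import *
w=cam('wrist');a=cam('scene')
tp=np.array(monitor.read_state()['tool_pos']);print(tp)
u,v=proj(a,[.505,.406,.06]).astype(int)
v0=max(v-60,0)
cr=cv2.resize(a['image'][v0:v0+90,u-60:u+60],(480,360),interpolation=cv2.INTER_CUBIC)
cr=np.hstack([cr[:, 60:420],cv2.resize(w['image'],(440,360))])
cv2.imwrite('pics/w5.png',cr[:,:,::-1])
E
```

```text
[0.50636045 0.40208794 0.11060486]
```

View pics/w5.png

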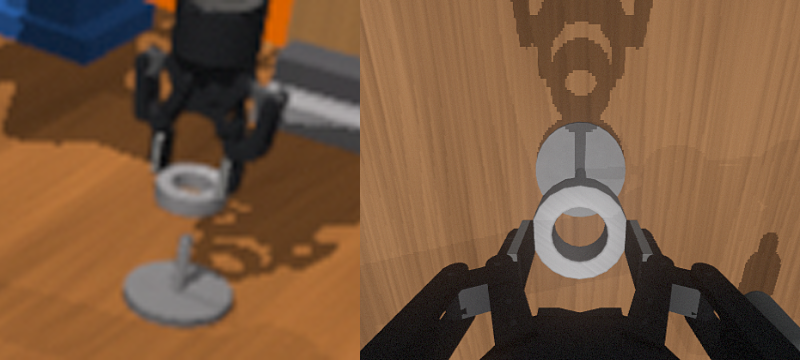

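Ring at (190,190) hangs over the post (185,250) in the left crop. Lowering.

Call:
step_arm([
  [0,0,25],
  [0,0,25],
  [0,0,25],
  [0,0,0],
], jaw=[1,1,1,1], spin=[0,0,0,0])

```text
clock: 7.95
tool_pos: [0.505, 0.4008, 0.033]
tcp_rot: [0.708, 0.706, -0.004, -0.001]
force: [-0.6, -0.1, -3.6]
gripper_width: 0.0595
finger_force: 66.2
```

Call:
step_arm([
  [0,0,12],
  [0,0,6],
  [0,0,2],
  [0,0,0],
], jaw=[1,1,1,1], spin=[0,0,0,0])

```text
clock: 8.35
tool_pos: [0.5066, 0.4031, 0.0172]
tcp_rot: [0.708, 0.707, 0.0, 0.0]
force: [-0.6, 0.7, -2.9]
gripper_width: 0.0593
finger_force: 66.3
```

Call:
step_arm([
  [0,0,2],
  [0,0,1],
  [0,0,0],
], jaw=[1,1,1], spin=[0,0,0])

```text
clock: 8.65
tool_pos: [0.5064, 0.4032, 0.014]
tcp_rot: [0.707, 0.707, 0.0, 0.0]
force: [-0.9, -0.2, -2.8]
gripper_width: 0.0594
finger_force: 66.3
```

Call:
step_arm([
  [0,0,0],
  [0,0,0],
  [0,0,0],
  [0,0,0],
  [0,0,0],
], jaw=[-0.8,-0.8,-0.8,-0.8,-0.8], spin=[0,0,0,0,0])

```text
clock: 9.15
tool_pos: [0.5064, 0.4031, 0.014]
tcp_rot: [0.707, 0.707, 0.0, 0.0]
force: [0.3, 1.3, -0.5]
gripper_width: 0.0768
finger_force: 0.0
```

Call:
step_arm([
  [0,0,-20],
  [0,0,-45],
  [0,0,-45],
  [0,0,-45],
  [0,0,0],
], jaw=[-0.8,-0.8,-0.8,-0.8,-0.8], spin=[0,0,0,0,0])

```text
clock: 9.65
tool_pos: [0.5085, 0.4044, 0.1761]
tcp_rot: [0.707, 0.707, 0.006, 0.002]
force: [0.7, -0.5, 1.1]
gripper_width: 0.0769
finger_force: 0.0
```

Call:
step_arm([
  [-41,-8,0],
  [-41,-8,0],
  [-41,-8,0],
  [-41,-8,0],
  [-41,-8,0],
], jaw=[-0.8,-0.8,-0.8,-0.8,-0.8], spin=[0,0,0,0,0])

```text
clock: 10.15
tool_pos: [0.4655, 0.1967, 0.1686]
tcp_rot: [0.707, 0.707, 0.0, 0.0]
force: [0.1, -0.1, -0.1]
gripper_width: 0.0765
finger_force: 0.0
```

Call:
step_arm([
  [-41,-7,0],
  [-41,-7,0],
  [-41,-7,0],
  [-41,-7,0],
  [-40,-8,0],
], jaw=[-0.36,-0.36,-0.36,-0.36,-0.36], spin=[0,0,0,0,0])

```text
clock: 10.65
tool_pos: [0.4294, -0.0073, 0.1688]
tcp_rot: [0.707, 0.707, 0.0, 0.0]
force: [-0.1, 0.8, -0.5]
gripper_width: 0.058
finger_force: 0.0
```

```bash
python3 - <<'E'
from h import *
import time
w=cam('wrist'); w=cam('wrist'); low(w,.018)
t=cam('top')
for k,z in (('b',.01),):
    low(t,z)
print(monitor.read_state()['tool_pos'])
E
```

```text
[ 0.4031 -0.1549] [0.069 0.047] 87.4 px [236 282]
[ 0.4276 -0.2088] [0.247 0.767] 89.8 px [267 328]
[ 0.4298 -0.0022] [0.051 0.049] 89.8 px [256 168]
[0.6592 0.0027] [0.094 0.147] 1.8 px [457 155]
[0.4429 0.1545] [0.031 0.049] 44.8 px [269  12]
[ 0.1972 -0.7911] [0.348 0.196] 54.1 px [473 303]
[ 0.4028 -0.1583] [0.051 0.044] 89.1 px [273 235]
[0.2377 0.1537] [0.56  0.558] 89.0 px [187 313]
[0.5064 0.4058] [0.103 0.1  ] 89.1 px [ 97 206]
[ 0.5127 -0.4017] [0.172 0.114] 86.3 px [348 200]
[ 0.6065 -0.216 ] [0.127 0.051] 82.5 px [289 172]
[ 6.619e-01 -6.000e-04] [0.08  0.152] 1.7 px [223 156]
[0.7532 0.2412] [0.075 0.049] 59.3 px [148 131]
[ 0.7708 -0.2347] [0.099 0.107] 9.9 px [294 125]
[ 0.9969 -0.1   ] [1.735 0.527] 85.3 px [282  47]
[ 0.42974134 -0.00738115  0.16883957]
```

Call:
step_arm([
  [3,0,45],
  [0,0,45],
  [0,0,45],
  [0,0,18],
  [0,0,0],
], jaw=[-0.36,-0.36,-0.36,-0.36,-0.36], spin=[0,0,0,0,0])

```text
clock: 11.3
tool_pos: [0.4285, -0.0014, 0.0138]
tcp_rot: [0.707, 0.707, -0.001, -0.002]
force: [-0.3, -0.2, -0.3]
gripper_width: 0.0581
finger_force: 0.0
```

Call:
step_arm([
  [0,0,5],
  [0,0,3],
  [0,0,0],
], jaw=[-0.36,-0.36,-0.36], spin=[0,0,0])

```text
clock: 11.6
tool_pos: [0.4304, -0.0027, 0.0085]
tcp_rot: [0.707, 0.707, 0.0, 0.001]
force: [-0.1, 0.4, 0.1]
gripper_width: 0.0582
finger_force: 0.0
```

Call:
step_arm([
  [0,0,0],
  [0,0,0],
  [0,0,0],
  [0,0,0],
  [0,0,0],
], jaw=[1,1,1,1,1], spin=[0,0,0,0,0])

```text
clock: 12.1
tool_pos: [0.4362, -0.0043, 0.0114]
tcp_rot: [0.708, 0.706, 0.004, 0.007]
force: [12.4, 1.3, 18.8]
gripper_width: 0.0003
finger_force: 9.2
```

Call:
step_arm([
  [0,0,-10],
  [0,0,-30],
  [0,0,-45],
  [0,0,-45],
  [0,0,0],
], jaw=[1,1,1,1,1], spin=[0,0,0,0,0])

```text
clock: 12.6
tool_pos: [0.4322, -0.0033, 0.1433]
tcp_rot: [0.707, 0.707, 0.002, 0.004]
force: [0.4, -0.6, -1.1]
gripper_width: 0.0004
finger_force: 0.0
```

```bash
python3 - <<'E'
from h import *
w=cam('wrist'); low(w,.018)
print(monitor.read_state()['tool_pos'])
cv2.imwrite('pics/w6.png',w['image'][:,:,::-1])
E
```

```text
[ 0.4516 -0.175 ] [0.231 0.679] 89.2 px [265 320]
[ 0.4232 -0.0026] [0.051 0.049] 89.8 px [246 181]
[0.66   0.0031] [0.098 0.147] 1.9 px [466 171]
[0.4427 0.1544] [0.031 0.049] 45.0 px [266  14]
[ 0.43089437 -0.00302496  0.14053185]
```

View pics/w6.png

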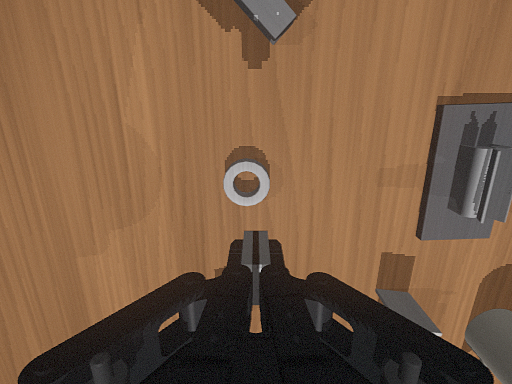

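The small ring lies flat at (246,181), shifted 7 mm in -x. Retrying by touch, lower this time.

Call:
step_arm([
  [0,-7,0],
  [0,0,0],
  [0,0,0],
  [0,0,45],
  [0,0,45],
], jaw=[-0.36,-0.36,-0.36,-0.36,-0.36], spin=[0,0,0,0,0])

```text
clock: 13.15
tool_pos: [0.4234, -0.0029, 0.0469]
tcp_rot: [0.707, 0.707, 0.001, 0.001]
force: [0.5, -0.4, 0.7]
gripper_width: 0.0581
finger_force: 0.0
```

Call:
step_arm([
  [0,0,30],
  [0,0,12],
  [0,0,3],
  [0,0,0],
  [0,0,0],
], jaw=[-0.36,-0.36,-0.36,-0.36,-0.36], spin=[0,0,0,0,0])

```text
clock: 13.65
tool_pos: [0.4234, -0.0029, 0.0035]
tcp_rot: [0.707, 0.707, 0.0, 0.0]
force: [0.2, 0.1, 0.4]
gripper_width: 0.0578
finger_force: 0.0
```

Call:
step_arm([
  [0,0,3],
  [0,0,0],
  [0,0,0],
], jaw=[-0.36,-0.36,-0.36], spin=[0,0,0])

```text
clock: 13.95
tool_pos: [0.4231, -0.0028, 0.0001]
tcp_rot: [0.707, 0.707, 0.0, 0.0]
force: [-0.6, 0.1, -0.0]
gripper_width: 0.0582
finger_force: 0.0
```

Call:
step_arm([
  [0,0,2],
  [0,0,0],
  [0,0,0],
], jaw=[-0.36,-0.36,-0.36], spin=[0,0,0])

```text
clock: 14.25
tool_pos: [0.423, -0.0028, -0.0021]
tcp_rot: [0.707, 0.707, -0.0, -0.0]
force: [0.1, 1.0, -0.5]
gripper_width: 0.058
finger_force: 0.0
```

Call:
step_arm([
  [0,0,2],
  [0,0,0],
  [0,0,0],
], jaw=[-0.36,-0.36,-0.36], spin=[0,0,0])

```text
clock: 14.55
tool_pos: [0.423, -0.0028, -0.0041]
tcp_rot: [0.707, 0.707, -0.0, -0.0]
force: [0.8, -0.0, 1.0]
gripper_width: 0.058
finger_force: 0.0
```

Call:
step_arm([
  [0,0,2],
  [0,0,0],
  [0,0,0],
], jaw=[-0.36,-0.36,-0.36], spin=[0,0,0])

```text
clock: 14.85
tool_pos: [0.4229, -0.0028, -0.0062]
tcp_rot: [0.707, 0.707, -0.0, -0.0]
force: [-0.7, -0.2, 0.3]
gripper_width: 0.0578
finger_force: 0.0
```

Call:
step_arm([
  [0,0,0],
  [0,0,0],
  [0,0,0],
], jaw=[-0.2,-0.2,-0.2], spin=[0,0,0])

```text
clock: 15.15
tool_pos: [0.4233, -0.0028, -0.006]
tcp_rot: [0.707, 0.707, 0.0, 0.0]
force: [0.7, 1.4, 0.7]
gripper_width: 0.0506
finger_force: 0.8
```

Call:
step_arm([
  [0,0,0],
  [0,0,0],
  [0,0,0],
  [0,0,0],
], jaw=[1,1,1,1], spin=[0,0,0,0])

```text
clock: 15.55
tool_pos: [0.4234, -0.0029, -0.0054]
tcp_rot: [0.707, 0.707, 0.0, 0.0]
force: [-2.2, 1.2, 12.0]
gripper_width: 0.0484
finger_force: 59.6
```

Call:
step_arm([
  [0,0,-10],
  [0,0,-30],
  [0,0,-45],
  [0,0,-45],
  [0,0,0],
], jaw=[1,1,1,1,1], spin=[0,0,0,0,0])

```text
clock: 16.05
tool_pos: [0.4252, -0.0033, 0.1288]
tcp_rot: [0.707, 0.707, 0.002, 0.004]
force: [0.0, 0.6, -2.0]
gripper_width: 0.048
finger_force: 62.6
```

Call:
step_arm([
  [41,8,0],
  [41,8,0],
  [41,8,0],
  [41,8,0],
  [41,8,0],
], jaw=[1,1,1,1,1], spin=[0,0,0,0,0])

```text
clock: 16.55
tool_pos: [0.4626, 0.2038, 0.1231]
tcp_rot: [0.707, 0.707, -0.001, -0.0]
force: [1.0, -1.0, -0.2]
gripper_width: 0.0481
finger_force: 62.5
```

Call:
step_arm([
  [41,8,0],
  [41,8,0],
  [41,9,0],
  [41,9,0],
  [36,9,0],
], jaw=[1,1,1,1,1], spin=[0,0,0,0,0])

```text
clock: 17.05
tool_pos: [0.5057, 0.4039, 0.1226]
tcp_rot: [0.707, 0.707, -0.001, -0.0]
force: [1.0, 0.8, -1.1]
gripper_width: 0.048
finger_force: 62.5
```

Call:
step_arm([
  [0,0,0],
  [0,0,0],
], jaw=[1,1], spin=[0,0])

```text
clock: 17.25
tool_pos: [0.5056, 0.402, 0.1224]
tcp_rot: [0.707, 0.707, -0.001, -0.0]
force: [-0.3, -1.5, -1.5]
gripper_width: 0.0483
finger_force: 62.6
```

```bash
cat > ring.py <<'E'
from h import *
w=cam('wrist');a=cam('scene');tp=np.array(monitor.read_state()['tool_pos']);print(tp)
g=cv2.cvtColor(w['image'],cv2.COLOR_RGB2HSV)
m=((g[:,:,1]<60)&(g[:,:,2]>165)).astype(np.uint8); m[:,:200]=0;m[:,315:]=0
for k in cv2.findContours(m,cv2.RETR_EXTERNAL,cv2.CHAIN_APPROX_NONE)[0]:
    if cv2.contourArea(k)<300: continue
    e=cv2.fitEllipse(k);print(np.round(e[0],1),np.round(e[1],1), 'held',np.round(ray(w,*e[0],tp[2]+.0235),4),'on post',np.round(ray(w,*e[0],.028),4))
u,v=proj(a,[.505,.406,.06]).astype(int); v0=max(v-60,0)
cr=cv2.resize(a['image'][v0:v0+90,u-60:u+60],(480,360),interpolation=cv2.INTER_CUBIC)
cr=np.hstack([cr[:, 60:420],cv2.resize(w['image'],(440,360))])
cv2.imwrite('pics/w7.png',cr[:,:,::-1])
E
python3 ring.py
```

```text
[0.5060784  0.40103757 0.12331   ]
[254.9 262.1] [77.7 87.4] held [0.5051 0.402  0.1468] on post [0.5046 0.3262 0.028 ]
[268.6 187.6] [35.  50.8] held [0.5117 0.4432 0.1468] on post [0.5175 0.4064 0.028 ]
[241.1 187.6] [33.3 49.4] held [0.4984 0.4432 0.1468] on post [0.4917 0.4064 0.028 ]
```

View pics/w7.png

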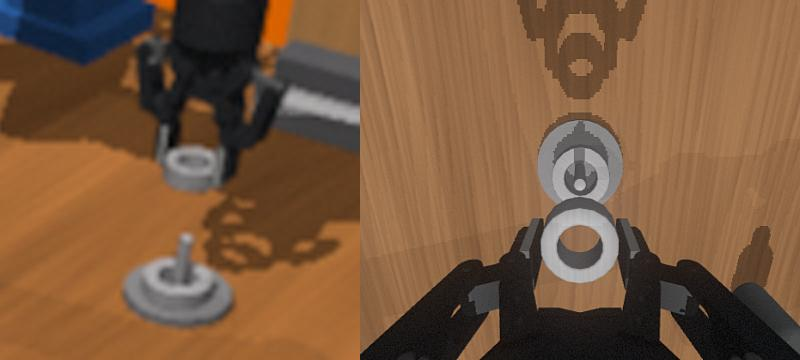

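The big ring sits on the post (composite px (580,178)). The small ring is held at (580,245) and needs +4 mm in y.

Call:
step_arm([
  [4,0,20],
  [0,0,25],
  [0,0,25],
  [0,0,18],
  [0,0,0],
], jaw=[1,1,1,1,1], spin=[0,0,0,0,0])

```text
clock: 17.85
tool_pos: [0.5052, 0.4043, 0.0335]
tcp_rot: [0.708, 0.706, -0.003, -0.001]
force: [0.1, -0.5, -2.1]
gripper_width: 0.048
finger_force: 62.6
```

Call:
step_arm([
  [0,0,5],
  [0,0,3],
  [0,0,0],
], jaw=[1,1,1], spin=[0,0,0])

```text
clock: 18.15
tool_pos: [0.5066, 0.406, 0.0284]
tcp_rot: [0.708, 0.707, 0.0, 0.0]
force: [0.6, -0.4, -1.3]
gripper_width: 0.0483
finger_force: 62.6
```

Call:
step_arm([
  [0,0,2],
  [0,0,0],
], jaw=[1,1], spin=[0,0])

```text
clock: 18.35
tool_pos: [0.5064, 0.4061, 0.026]
tcp_rot: [0.707, 0.707, 0.0, 0.0]
force: [-0.8, 0.0, -1.5]
gripper_width: 0.048
finger_force: 62.6
```

Call:
step_arm([
  [0,0,2],
  [0,0,1],
  [0,0,0],
], jaw=[1,1,1], spin=[0,0,0])

```text
clock: 18.65
tool_pos: [0.5064, 0.4061, 0.0229]
tcp_rot: [0.707, 0.707, 0.0, 0.0]
force: [0.1, 0.0, -1.6]
gripper_width: 0.0485
finger_force: 62.6
```

Call:
step_arm([
  [0,0,0],
  [0,0,0],
  [0,0,0],
  [0,0,0],
  [0,0,0],
], jaw=[-0.5,-0.5,-0.5,-0.5,-0.5], spin=[0,0,0,0,0])

```text
clock: 19.15
tool_pos: [0.5064, 0.4061, 0.0229]
tcp_rot: [0.707, 0.707, 0.0, -0.0]
force: [0.2, 1.0, 0.4]
gripper_width: 0.0637
finger_force: 0.0
```

Call:
step_arm([
  [0,0,-20],
  [0,0,-45],
  [0,0,-45],
  [0,0,-35],
  [0,0,0],
], jaw=[-0.5,-0.5,-0.5,-0.5,-0.5], spin=[0,0,0,0,0])

```text
clock: 19.65
tool_pos: [0.5081, 0.4072, 0.1738]
tcp_rot: [0.707, 0.707, 0.005, 0.001]
force: [0.5, -0.5, 0.5]
gripper_width: 0.0641
finger_force: 0.0
```

```bash
python3 ring.py
```

```text
[0.50637585 0.40615001 0.16804189]
[250.4 185.2] [39.4 46.2] held [0.5051 0.4474 0.1915] on post [0.5035 0.3995 0.028 ]
```

View pics/w7.png

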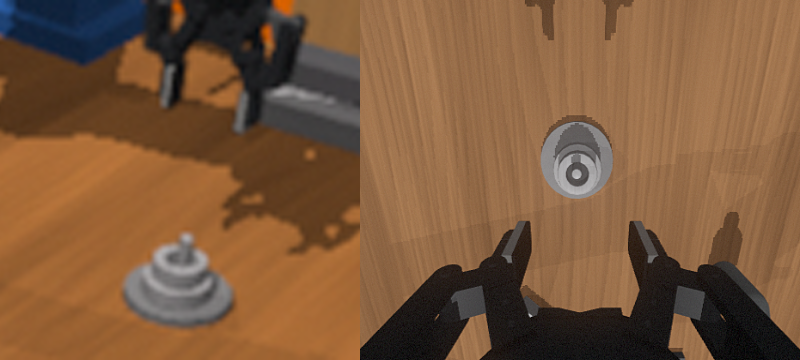

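Both rings are on the post, big one below (left crop (180,270)). Next the nut.

Call:
step_arm([
  [-43,-8,0],
  [-43,-8,0],
  [-43,-8,0],
  [-43,-8,0],
  [-43,-8,0],
], jaw=[-0.5,-0.5,-0.5,-0.5,-0.5], spin=[0,0,0,0,0])

```text
clock: 20.25
tool_pos: [0.4648, 0.1895, 0.1663]
tcp_rot: [0.707, 0.707, -0.001, -0.001]
force: [1.8, -1.0, -0.3]
gripper_width: 0.064
finger_force: 0.0
```

Call:
step_arm([
  [-43,-8,0],
  [-43,-8,0],
  [-43,-8,0],
  [-43,-8,0],
  [-43,-8,0],
], jaw=[-0.4,-0.4,-0.4,-0.4,-0.4], spin=[0,0,0,0,0])

```text
clock: 20.75
tool_pos: [0.4246, -0.0251, 0.1666]
tcp_rot: [0.707, 0.707, -0.001, -0.001]
force: [0.7, -0.2, 0.4]
gripper_width: 0.0596
finger_force: 0.0
```

Call:
step_arm([
  [-43,-8,0],
  [-43,-8,0],
  [-43,-8,0],
  [-5,0,0],
  [0,0,0],
], jaw=[-0.4,-0.4,-0.4,-0.4,-0.4], spin=[0,0,0,0,0])

```text
clock: 21.25
tool_pos: [0.4011, -0.1581, 0.1667]
tcp_rot: [0.708, 0.706, -0.0, -0.001]
force: [1.0, 0.5, -0.4]
gripper_width: 0.0598
finger_force: 0.0
```

```bash
python3 - <<'E'
from h import *
w=cam('wrist');w=cam('wrist'); low(w,.026); low(w,.026,70)
g=cv2.cvtColor(w['image'],cv2.COLOR_RGB2HSV)
m=((g[:,:,0]>100)&(g[:,:,0]<125)&(g[:,:,1]>120)).astype(np.uint8)
for k in cv2.findContours(m,cv2.RETR_EXTERNAL,cv2.CHAIN_APPROX_NONE)[0]:
    if cv2.contourArea(k)>300: print('blue',cv2.boundingRect(k))
print(monitor.read_state()['tool_pos'])
cv2.imwrite('pics/w8.png',w['image'][:,:,::-1])
E
```

```text
[ 0.3995 -0.3439] [0.739 0.237] 0.1 px [262 335]
[ 0.311  -0.2528] [0.066 0.019] 69.1 px [182 256]
[ 0.6108 -0.2218] [0.144 0.098] 81.7 px [440 224]
[ 0.4037 -0.1547] [0.056 0.046] 86.8 px [257 177]
[ 0.6314 -0.0305] [0.052 0.088] 2.1 px [489  51]
[ 0.2979 -0.4014] [0.025 0.039] 10.6 px [180 350]
[ 0.1621 -0.4019] [0.279 0.107] 41.4 px [ 88 339]
[ 0.524  -0.3438] [0.49  0.237] 0.1 px [339 343]
[ 0.3119 -0.2531] [0.066 0.017] 69.1 px [183 256]
[ 0.6108 -0.2218] [0.143 0.098] 81.7 px [440 224]
[ 0.4036 -0.1559] [0.053 0.046] 86.4 px [256 175]
[ 0.6285 -0.0316] [0.045 0.093] 10.5 px [488  49]
blue (354, 332, 21, 45)
blue (297, 293, 24, 44)
[ 0.40159601 -0.15666946  0.16714166]
```

Call:
step_arm([
  [1,2,45],
  [0,0,45],
  [0,0,40],
  [0,0,20],
  [0,0,0],
], jaw=[-0.4,-0.4,-0.4,-0.4,-0.4], spin=[0,0,0,0,0])

```text
clock: 21.85
tool_pos: [0.4026, -0.1544, 0.0157]
tcp_rot: [0.707, 0.707, -0.0, -0.003]
force: [0.1, 0.6, 0.4]
gripper_width: 0.06
finger_force: 0.0
```

Call:
step_arm([
  [0,0,10],
  [0,0,7],
  [0,0,0],
], jaw=[-0.4,-0.4,-0.4], spin=[0,0,0])

```text
clock: 22.15
tool_pos: [0.4039, -0.1565, 0.0008]
tcp_rot: [0.707, 0.707, -0.0, -0.0]
force: [-0.4, -0.3, 0.2]
gripper_width: 0.0601
finger_force: 0.0
```

Call:
step_arm([
  [0,0,0],
  [0,0,0],
  [0,0,0],
  [0,0,0],
  [0,0,0],
], jaw=[1,1,1,1,1], spin=[0,0,0,0,0])

```text
clock: 22.65
tool_pos: [0.4041, -0.1569, 0.0018]
tcp_rot: [0.708, 0.707, 0.0, 0.0]
force: [-0.7, 1.9, 7.1]
gripper_width: 0.0452
finger_force: 59.8
```

Call:
step_arm([
  [0,0,-15],
  [0,0,-40],
  [0,0,-45],
  [0,0,0],
  [0,0,0],
], jaw=[1,1,1,1,1], spin=[0,0,0,0,0])

```text
clock: 23.15
tool_pos: [0.404, -0.1569, 0.1015]
tcp_rot: [0.707, 0.707, 0.0, 0.001]
force: [-1.0, -0.6, -2.1]
gripper_width: 0.0449
finger_force: 61.3
```

Call:
step_arm([
  [-35,18,0],
  [-35,18,0],
  [-35,18,0],
  [-35,18,0],
  [-35,18,0],
], jaw=[1,1,1,1,1], spin=[0,0,0,0,0])

```text
clock: 23.65
tool_pos: [0.4935, -0.3327, 0.0988]
tcp_rot: [0.708, 0.707, 0.0, -0.002]
force: [0.6, -0.3, -1.6]
gripper_width: 0.0448
finger_force: 61.3
```

Call:
step_arm([
  [-36,19,0],
  [0,0,0],
  [0,0,0],
], jaw=[1,1,1], spin=[0,0,0])

```text
clock: 23.95
tool_pos: [0.5118, -0.3675, 0.0984]
tcp_rot: [0.708, 0.707, 0.0, -0.002]
force: [-0.2, 1.0, -2.0]
gripper_width: 0.0447
finger_force: 61.3
```

```bash
cat > tray.py <<'E'
from h import *
for n in ('top','wrist'):
    w=cam(n); g=cv2.cvtColor(w['image'],cv2.COLOR_RGB2HSV)
    m=((g[:,:,0]>100)&(g[:,:,0]<125)&(g[:,:,1]>120)).astype(np.uint8)
    k=max(cv2.findContours(m,cv2.RETR_EXTERNAL,cv2.CHAIN_APPROX_NONE)[0],key=cv2.contourArea)
    P=np.array([ray(w,*p[0],.016)[:2] for p in k]).astype(np.float32);r=cv2.minAreaRect(P);print(n,r,P.min(0),P.max(0))
cv2.imwrite('pics/w9.png',w['image'][:,:,::-1])
print(monitor.read_state()['tool_pos'])
E
python3 tray.py
```

```text
top ((0.5467312335968018, -0.3355908989906311), (0.04192335531115532, 0.08054792135953903), 46.26025390625) [ 0.50536036 -0.3773374 ] [ 0.56659335 -0.3205716 ]
wrist ((0.5141372680664062, -0.3648679256439209), (0.09840428084135056, 0.107414111495018), 86.5874252319336) [ 0.45759657 -0.41078588] [ 0.5702168  -0.31394008]
[ 0.51201076 -0.36668911  0.09969045]
```

View pics/w9.png

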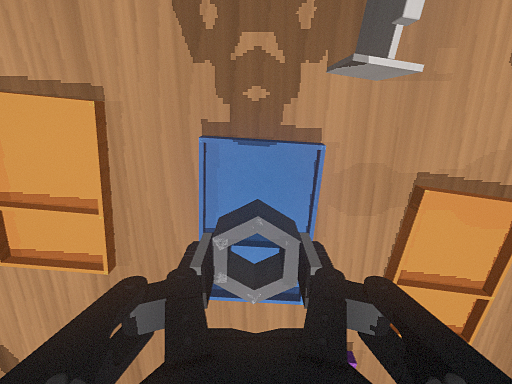

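The nut (256,250) hangs over the blue tray's wide bay (262,220). Lowering.

Call:
step_arm([
  [0,2,25],
  [0,0,25],
  [0,0,25],
  [0,0,10],
  [0,0,0],
], jaw=[1,1,1,1,1], spin=[0,0,0,0,0])

```text
clock: 24.55
tool_pos: [0.514, -0.3668, 0.0149]
tcp_rot: [0.707, 0.707, 0.0, -0.001]
force: [-0.8, -0.7, -1.5]
gripper_width: 0.0449
finger_force: 61.3
```

Call:
step_arm([
  [0,0,4],
  [0,0,2],
  [0,0,0],
  [0,0,0],
], jaw=[1,1,1,1], spin=[0,0,0,0])

```text
clock: 24.95
tool_pos: [0.5148, -0.368, 0.0105]
tcp_rot: [0.707, 0.707, -0.0, 0.0]
force: [0.8, 0.4, -1.6]
gripper_width: 0.0447
finger_force: 61.3
```

Call:
step_arm([
  [0,0,2],
  [0,0,0],
  [0,0,0],
], jaw=[1,1,1], spin=[0,0,0])

```text
clock: 25.25
tool_pos: [0.5146, -0.3679, 0.0079]
tcp_rot: [0.707, 0.707, -0.0, -0.0]
force: [-0.8, 0.5, -1.6]
gripper_width: 0.0446
finger_force: 61.3
```

Call:
step_arm([
  [0,0,2],
  [0,0,0],
  [0,0,0],
], jaw=[1,1,1], spin=[0,0,0])

```text
clock: 25.55
tool_pos: [0.5147, -0.368, 0.0059]
tcp_rot: [0.707, 0.707, -0.0, 0.0]
force: [0.4, -0.7, -0.8]
gripper_width: 0.0448
finger_force: 61.4
```

Call:
step_arm([
  [0,0,0],
  [0,0,0],
  [0,0,0],
  [0,0,0],
  [0,0,0],
], jaw=[-0.3,-0.3,-0.3,-0.3,-0.3], spin=[0,0,0,0,0])

```text
clock: 26.05
tool_pos: [0.5146, -0.3679, 0.0059]
tcp_rot: [0.707, 0.707, -0.0, 0.0]
force: [0.2, -0.2, -0.5]
gripper_width: 0.0555
finger_force: 0.0
```

Call:
step_arm([
  [0,0,-20],
  [0,0,-45],
  [0,0,-45],
  [0,0,-45],
  [0,0,0],
], jaw=[-0.3,-0.3,-0.3,-0.3,-0.3], spin=[0,0,0,0,0])

```text
clock: 26.55
tool_pos: [0.5165, -0.3696, 0.1679]
tcp_rot: [0.707, 0.707, -0.0, 0.006]
force: [0.0, -0.5, 0.5]
gripper_width: 0.0554
finger_force: 0.0
```

Call:
step_arm([
  [41,-6,0],
  [41,-6,0],
  [41,-6,0],
  [41,-6,0],
  [41,-6,0],
], jaw=[-0.1,-0.1,-0.1,-0.1,-0.1], spin=[0,0,0,0,0])

```text
clock: 27.05
tool_pos: [0.4842, -0.1612, 0.1606]
tcp_rot: [0.708, 0.707, 0.0, -0.0]
force: [1.7, 0.2, 0.6]
gripper_width: 0.047
finger_force: 0.0
```

Call:
step_arm([
  [41,-6,0],
  [41,-6,0],
  [41,-6,0],
  [41,-6,0],
  [41,-6,0],
], jaw=[-0.1,-0.1,-0.1,-0.1,-0.1], spin=[0,0,0,0,0])

```text
clock: 27.55
tool_pos: [0.4544, 0.0438, 0.1607]
tcp_rot: [0.708, 0.707, 0.0, 0.0]
force: [1.0, 0.1, 0.1]
gripper_width: 0.0472
finger_force: 0.0
```

Call:
step_arm([
  [40,-7,0],
  [40,-7,0],
  [38,-6,0],
  [0,0,0],
  [0,0,0],
], jaw=[-0.1,-0.1,-0.1,-0.1,-0.1], spin=[0,0,0,-0.13,-0.13])

```text
clock: 28.05
tool_pos: [0.4347, 0.1613, 0.1606]
tcp_rot: [0.607, 0.795, -0.0, -0.0]
force: [-1.0, -0.1, 0.2]
gripper_width: 0.0471
finger_force: 0.0
```

Call:
step_arm([
  [0,0,0],
  [0,0,0],
  [0,0,0],
  [0,0,0],
  [0,0,0],
], jaw=[-0.1,-0.1,-0.1,-0.1,-0.1], spin=[-0.13,-0.13,-0.13,-0.13,0])

```text
clock: 28.55
tool_pos: [0.435, 0.1602, 0.1606]
tcp_rot: [0.385, 0.923, -0.0, -0.0]
force: [0.0, 0.2, 0.1]
gripper_width: 0.0473
finger_force: 0.0
```

```bash
python3 - <<'E'
from h import *
w=cam('wrist');w=cam('wrist'); s=monitor.read_state();tp=np.array(s['tool_pos']);q=s['tcp_rot']
print(tp,'phi',np.degrees(2*np.arctan2(q[1],q[0])))
g=cv2.cvtColor(w['image'],cv2.COLOR_RGB2HSV)
u,v=proj(w,[.4351,.1615,.02]); print(u,v)
for name,m in (('all',(g[:,:,1]<95)),('topface',(g[:,:,1]<60)&(g[:,:,2]>150))):
  for k in cv2.findContours(m.astype(np.uint8),cv2.RETR_EXTERNAL,cv2.CHAIN_APPROX_NONE)[0]:
    if cv2.contourArea(k)<200 or cv2.pointPolygonTest(k,(float(u),float(v)),True)<-30: continue
    P=np.array([ray(w,*p[0],.026)[:2] for p in k]).astype(np.float32);print(name,cv2.minAreaRect(P))
E
```

```text
[0.43508389 0.16020552 0.16075478] phi 134.43520641965156
255.9159024598016 178.50918567450722
all ((0.4328555762767792, 0.16435745358467102), (0.02643660269677639, 0.07234032452106476), 44.359283447265625)
topface ((0.4343577027320862, 0.16292351484298706), (0.0251564159989357, 0.0684836283326149), 45.313751220703125)
```

Call:
step_arm([
  [3,1,45],
  [0,0,45],
  [0,0,40],
  [0,0,13],
  [0,0,0],
], jaw=[-0.1,-0.1,-0.1,-0.1,-0.1], spin=[0,0,0,0,0])

```text
clock: 29.15
tool_pos: [0.4325, 0.1629, 0.0162]
tcp_rot: [0.387, 0.922, -0.001, -0.002]
force: [1.2, 0.4, 0.8]
gripper_width: 0.0466
finger_force: 0.0
```

Call:
step_arm([
  [0,0,0],
  [0,0,0],
  [0,0,0],
  [0,0,0],
  [0,0,0],
], jaw=[1,1,1,1,1], spin=[0,0,0,0,0])

```text
clock: 29.65
tool_pos: [0.4352, 0.1631, 0.0225]
tcp_rot: [0.386, 0.923, 0.001, 0.002]
force: [-15.9, -5.5, 48.8]
gripper_width: 0.0063
finger_force: 59.6
```

The fingertips actually stand about 5 mm behind the reported TCP, so the pads slid over the bar's top. Raise, open, and re-measure the bar.

Call:
step_arm([
  [0,0,-10],
  [0,0,-45],
  [0,0,-45],
  [0,0,-40],
  [0,0,0],
], jaw=[0.8,-0.1,-0.1,-0.1,-0.1], spin=[0,0,0,0,0])

```text
clock: 30.15
tool_pos: [0.4363, 0.1634, 0.1639]
tcp_rot: [0.386, 0.923, 0.003, 0.005]
force: [0.7, -0.8, 0.0]
gripper_width: 0.0469
finger_force: 0.0
```

```bash
cat > bar.py <<'E'
from h import *
w=cam('wrist');w=cam('wrist'); s=monitor.read_state();tp=np.array(s['tool_pos']);q=s['tcp_rot']
print(tp,'phi',np.degrees(2*np.arctan2(q[1],q[0])))
g=cv2.cvtColor(w['image'],cv2.COLOR_RGB2HSV)
u,v=proj(w,[.434,.163,.026]); print(u,v)
for name,m in (('all',(g[:,:,1]<95)),('topface',(g[:,:,1]<60)&(g[:,:,2]>150))):
  for k in cv2.findContours(m.astype(np.uint8),cv2.RETR_EXTERNAL,cv2.CHAIN_APPROX_NONE)[0]:
    if cv2.contourArea(k)<200 or cv2.pointPolygonTest(k,(float(u),float(v)),True)<-30: continue
    P=np.array([ray(w,*p[0],.026)[:2] for p in k]).astype(np.float32);r=cv2.minAreaRect(P)
    f=2*np.arctan2(q[1],q[0]); d=np.array(r[0])-tp[:2]
    print(name,r,'tool shift',d@[np.cos(f),np.sin(f)],d@[np.sin(f),-np.cos(f)])
cv2.imwrite('pics/w10.png',w['image'][:,:,::-1])
E
python3 bar.py
```

```text
[0.43402737 0.16311452 0.15902938] phi 134.6095324378781
253.4666708845749 179.64189823501857
all ((0.4324054718017578, 0.1644153892993927), (0.026405485346913338, 0.07270000874996185), 44.32706069946289) tool shift 0.0020651127060779652 -0.00024108227611435801
topface ((0.43399131298065186, 0.16303503513336182), (0.024946916848421097, 0.06875976175069809), 45.26219177246094) tool shift -3.1265218801916994e-05 -8.149072110224319e-05
```

Call:
step_arm([
  [0,0,45],
  [0,0,45],
  [0,0,40],
  [0,0,22],
  [0,0,0],
], jaw=[-0.1,-0.1,-0.1,-0.1,-0.1], spin=[0,0,0,0,0])

```text
clock: 30.75
tool_pos: [0.4311, 0.1627, 0.0028]
tcp_rot: [0.386, 0.923, -0.002, -0.003]
force: [0.3, -0.1, 0.8]
gripper_width: 0.0466
finger_force: 0.0
```

Call:
step_arm([
  [0,0,0],
  [0,0,0],
  [0,0,0],
  [0,0,0],
  [0,0,0],
], jaw=[0.3,0.3,0.3,1,1], spin=[0,0,0,0,0])

```text
clock: 31.25
tool_pos: [0.4342, 0.1631, 0.0072]
tcp_rot: [0.385, 0.923, 0.0, 0.001]
force: [-2.2, -1.3, 9.1]
gripper_width: 0.0244
finger_force: 59.9
```

Call:
step_arm([
  [0,0,0],
  [0,0,0],
], jaw=[1,1], spin=[0,0])

```text
clock: 31.45
tool_pos: [0.4342, 0.163, 0.0072]
tcp_rot: [0.385, 0.923, 0.0, 0.001]
force: [-2.5, -1.5, 9.5]
gripper_width: 0.0245
finger_force: 59.9
```

Call:
step_arm([
  [0,0,-10],
  [0,0,-30],
  [0,0,-40],
  [0,0,-40],
  [0,0,0],
], jaw=[1,1,1,1,1], spin=[0,0,0,0,0])

```text
clock: 31.95
tool_pos: [0.436, 0.1634, 0.131]
tcp_rot: [0.386, 0.923, 0.002, 0.004]
force: [0.9, -0.3, -5.3]
gripper_width: 0.0241
finger_force: 60.3
```

Call:
step_arm([
  [0,0,0],
  [0,0,0],
  [0,0,0],
  [0,0,0],
  [0,0,0],
], jaw=[1,1,1,1,1], spin=[-0.147,-0.147,-0.147,-0.147,-0.147])

```text
clock: 32.45
tool_pos: [0.4331, 0.163, 0.1253]
tcp_rot: [0.025, 1.0, -0.0, -0.001]
force: [-0.1, 0.8, -4.1]
gripper_width: 0.0246
finger_force: 60.2
```

Call:
step_arm([
  [-8,-43,0],
  [-8,-43,0],
  [-8,-43,0],
  [-8,-43,0],
  [-8,-43,0],
], jaw=[1,1,1,1,1], spin=[0,0,0,0,0])

```text
clock: 32.95
tool_pos: [0.4608, -0.0554, 0.1254]
tcp_rot: [0.028, 1.0, 0.0, -0.001]
force: [0.8, 0.2, -3.8]
gripper_width: 0.0242
finger_force: 60.5
```

Call:
step_arm([
  [-8,-43,0],
  [-8,-43,0],
  [-8,-43,0],
  [-8,-43,0],
  [-7,-43,0],
], jaw=[1,1,1,1,1], spin=[0,0,0,0,0])

```text
clock: 33.45
tool_pos: [0.4877, -0.2722, 0.1252]
tcp_rot: [0.029, 1.0, 0.001, -0.001]
force: [0.6, 0.2, -4.5]
gripper_width: 0.0246
finger_force: 60.5
```

Call:
step_arm([
  [-7,-44,0],
  [-7,-44,0],
  [-7,-44,0],
  [-7,-44,0],
  [0,0,0],
], jaw=[1,1,1,1,1], spin=[0,0,0,0,0])

```text
clock: 33.95
tool_pos: [0.5046, -0.4525, 0.1237]
tcp_rot: [0.031, 1.0, -0.0, -0.001]
force: [0.3, 0.5, -4.4]
gripper_width: 0.0242
finger_force: 60.9
```

```bash
python3 - <<'E'
from h import *
w=cam('wrist');w=cam('wrist'); a=cam('scene');s=monitor.read_state();tp=np.array(s['tool_pos']);q=s['tcp_rot']
print(tp,'phi',np.degrees(2*np.arctan2(q[1],q[0])))
im=w['image'].copy()
f=np.radians(-3.2);R=np.array([[np.cos(f),-np.sin(f)],[np.sin(f),np.cos(f)]])
for x,y in ((-50,-78),(50,-78),(50,-22),(-50,-22),(0,-50),(54,82),(-54,82)):
    p=R@[x/1000,y/1000]+[.5125,-.398]; cv2.circle(im,tuple(int(round(i)) for i in proj(w,[*p,.016])),3,(255,0,0),-1)
u,v=proj(a,[.51,-.42,.06]).astype(int)
cr=cv2.resize(a['image'][v-50:v+46,u-64:u+64],(384,384*96//128),interpolation=cv2.INTER_CUBIC)
cr=np.vstack([cr,np.zeros((96,384,3),np.uint8)])
cv2.imwrite('pics/w11.png',cv2.resize(np.hstack([cr,im]),(800,343))[:,:,::-1])
E
```

```text
[ 0.50578647 -0.44731902  0.1247242 ] phi 176.73754787669483
```

View pics/w11.png

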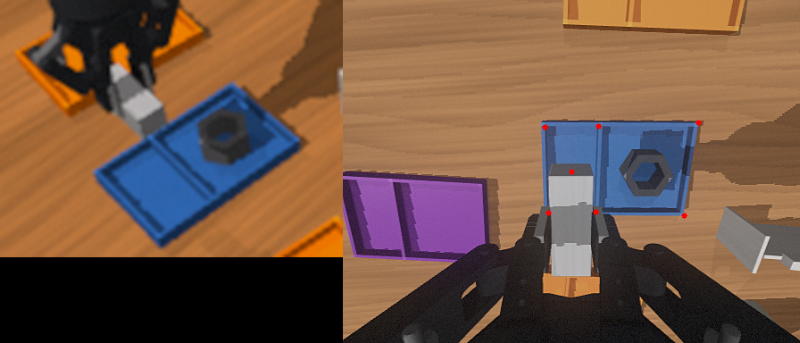

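The nut lies flat in the wide bay (645,172). The bar is aligned over the narrow bay, and the red marks fit the bay corners. Lowering.

Call:
step_arm([
  [-4,0,30],
  [0,0,30],
  [0,0,30],
  [0,0,10],
  [0,0,0],
], jaw=[1,1,1,1,1], spin=[0,0,0,0,0])

```text
clock: 34.6
tool_pos: [0.5099, -0.4469, 0.0249]
tcp_rot: [0.028, 1.0, 0.001, -0.001]
force: [0.9, 1.0, -4.6]
gripper_width: 0.0242
finger_force: 60.9
```

Call:
step_arm([
  [0,0,5],
  [0,0,4],
  [0,0,0],
  [0,0,0],
], jaw=[1,1,1,1], spin=[0,0,0,0])

```text
clock: 35.0
tool_pos: [0.5103, -0.4485, 0.0175]
tcp_rot: [0.028, 1.0, -0.0, 0.0]
force: [0.7, -0.2, -3.2]
gripper_width: 0.0243
finger_force: 61.0
```

Call:
step_arm([
  [0,0,2],
  [0,0,0],
  [0,0,0],
], jaw=[1,1,1], spin=[0,0,0])

```text
clock: 35.3
tool_pos: [0.5102, -0.4483, 0.0149]
tcp_rot: [0.028, 1.0, -0.0, 0.0]
force: [0.4, -0.3, -4.8]
gripper_width: 0.0241
finger_force: 61.0
```

Call:
step_arm([
  [0,0,2],
  [0,0,0],
  [0,0,0],
], jaw=[1,1,1], spin=[0,0,0])

```text
clock: 35.6
tool_pos: [0.5101, -0.4483, 0.0128]
tcp_rot: [0.028, 1.0, 0.0, -0.0]
force: [-0.2, 0.6, -3.4]
gripper_width: 0.0243
finger_force: 61.0
```

Call:
step_arm([
  [0,0,1],
  [0,0,0],
  [0,0,0],
], jaw=[1,1,1], spin=[0,0,0])

```text
clock: 35.9
tool_pos: [0.5102, -0.4483, 0.0119]
tcp_rot: [0.028, 1.0, -0.0, -0.0]
force: [0.4, -0.3, -3.9]
gripper_width: 0.0243
finger_force: 61.0
```

Call:
step_arm([
  [0,0,0],
  [0,0,0],
  [0,0,0],
  [0,0,0],
  [0,0,0],
], jaw=[0.2,0.2,0.2,0.2,0.2], spin=[0,0,0,0,0])

```text
clock: 36.4
tool_pos: [0.5102, -0.4484, 0.0121]
tcp_rot: [0.028, 1.0, -0.0, 0.0]
force: [-0.2, 0.1, 0.7]
gripper_width: 0.0341
finger_force: 0.0
```

Call:
step_arm([
  [0,0,-15],
  [0,0,-40],
  [0,0,-45],
  [0,0,-45],
  [0,0,0],
], jaw=[0.2,0.2,0.2,0.2,0.2], spin=[0,0,0,0,0])

```text
clock: 36.9
tool_pos: [0.5119, -0.4503, 0.1658]
tcp_rot: [0.028, 1.0, -0.005, 0.004]
force: [0.1, 0.3, -0.6]
gripper_width: 0.0341
finger_force: 0.0
```

```bash
python3 - <<'E'
from h import *
w=cam('wrist');w=cam('wrist'); s=monitor.read_state();print(s['tool_pos'])
g=cv2.cvtColor(w['image'],cv2.COLOR_RGB2HSV);m=((g[:,:,1]<60)&(g[:,:,2]>150)).astype(np.uint8)
for k in cv2.findContours(m,cv2.RETR_EXTERNAL,cv2.CHAIN_APPROX_NONE)[0]:
    if cv2.contourArea(k)<150: continue
    P=np.array([ray(w,*p[0],.03)[:2] for p in k]).astype(np.float32);print(cv2.minAreaRect(P),cv2.boundingRect(k))
# cover in top view: rail top at z=.08
t=cam('top');g=cv2.cvtColor(t['image'],cv2.COLOR_RGB2HSV)
m=((g[:,:,1]<60)&(g[:,:,2]>150)).astype(np.uint8);m[:,:265]=0;m[:,320:]=0;m[:150]=0;m[190:]=0
for k in cv2.findContours(m,cv2.RETR_EXTERNAL,cv2.CHAIN_APPROX_NONE)[0]:
    if cv2.contourArea(k)<10: continue
    for z in (.066,.08):
        P=np.array([ray(t,*p[0],z)[:2] for p in k]).astype(np.float32);print('cover',z,cv2.minAreaRect(P))
E
```

```text
[ 0.51039309 -0.4485272   0.15881259]
((0.6340368986129761, -0.17531418800354004), (0.05152444541454315, 0.01180485263466835), 81.63143920898438) (469, 262, 43, 12)
((0.6175302267074585, -0.22525577247142792), (0.027608433738350868, 0.04997946694493294), 82.1590576171875) (434, 238, 29, 38)
((0.5107950568199158, -0.44756826758384705), (0.025447245687246323, 0.06910448521375656), 86.30467987060547) (245, 148, 25, 63)
cover 0.066 ((0.5994453430175781, -0.2106814980506897), (0.1176619604229927, 0.04139738902449608), 81.7920150756836)
cover 0.08 ((0.5974156856536865, -0.20925584435462952), (0.11612695455551147, 0.04085732623934746), 81.7920150756836)
```

Bar is flat in the narrow bay (centre 0.511, -0.448). Now the cover.

Call:
step_arm([
  [0,0,0],
  [0,0,0],
  [0,0,0],
  [0,0,0],
  [0,0,0],
], jaw=[0.2,0.2,0.2,0.2,0.2], spin=[0.138,0.138,0.138,0.138,0.138])

```text
clock: 37.55
tool_pos: [0.5097, -0.4478, 0.1553]
tcp_rot: [0.367, 0.93, 0.001, -0.001]
force: [0.5, 0.3, -0.7]
gripper_width: 0.0339
finger_force: 0.0
```

Call:
step_arm([
  [0,0,0],
  [0,0,0],
  [0,0,0],
  [0,0,0],
  [0,0,-20],
], jaw=[0.2,0.2,0.2,0.2,0.2], spin=[0.138,0.138,0.138,0.138,0.138])

```text
clock: 38.05
tool_pos: [0.5091, -0.447, 0.1728]
tcp_rot: [0.66, 0.751, 0.001, -0.004]
force: [-0.5, -0.1, 0.5]
gripper_width: 0.0343
finger_force: 0.0
```

Call:
step_arm([
  [0,0,0],
  [0,0,0],
  [41,9,0],
  [41,9,0],
], jaw=[0.2,0.2,0.2,0.2], spin=[0.138,0.138,0,0])

```text
clock: 38.45
tool_pos: [0.539, -0.3689, 0.1751]
tcp_rot: [0.756, 0.654, -0.0, -0.002]
force: [0.3, -0.6, 0.4]
gripper_width: 0.0341
finger_force: 0.0
```

Call:
step_arm([
  [41,9,0],
  [41,9,0],
  [41,9,0],
  [42,10,0],
  [0,0,0],
], jaw=[0.2,0.2,0.2,0.2,0.2], spin=[0,0,0,0,0])

```text
clock: 38.95
tool_pos: [0.6005, -0.2066, 0.1757]
tcp_rot: [0.754, 0.657, 0.0, -0.002]
force: [-0.6, -0.4, 1.4]
gripper_width: 0.0342
finger_force: 0.0
```

```bash
cat > cov.py <<'E'
from h import *
w=cam('wrist');w=cam('wrist'); s=monitor.read_state();tp=np.array(s['tool_pos']);q=s['tcp_rot'];f=2*np.arctan2(q[1],q[0])
print(tp,'phi',np.degrees(f))
g=cv2.cvtColor(w['image'],cv2.COLOR_RGB2HSV);m=((g[:,:,1]<60)&(g[:,:,2]>170)).astype(np.uint8)
for k in cv2.findContours(m,cv2.RETR_EXTERNAL,cv2.CHAIN_APPROX_NONE)[0]:
    if cv2.contourArea(k)<100: continue
    P=np.array([ray(w,*p[0],.08)[:2] for p in k]).astype(np.float32);r=cv2.minAreaRect(P);d=np.array(r[0])-tp[:2]
    print(np.round(r[0],4),np.round(r[1],4),round(r[2],1),cv2.boundingRect(k),'shift',np.round([d@[np.cos(f),np.sin(f)],d@[np.sin(f),-np.cos(f)]],4))
cv2.imwrite('pics/w12.png',w['image'][:,:,::-1])
E
python3 cov.py
```

```text
[ 0.59934339 -0.21088038  0.1758272 ] phi 81.95206328864577
[ 0.5987 -0.2169] [0.084  0.0421] 82.1 (235, 156, 43, 84) shift [-0.006   0.0002]
[ 0.7573 -0.2301] [0.0922 0.0743] 80.5 (377, 142, 91, 93) shift [0.0031 0.1591]
[ 0.6079 -0.1583] [0.013  0.0415] 80.3 (234, 129, 48, 16) shift [0.0533 0.0011]
```

View pics/w12.png

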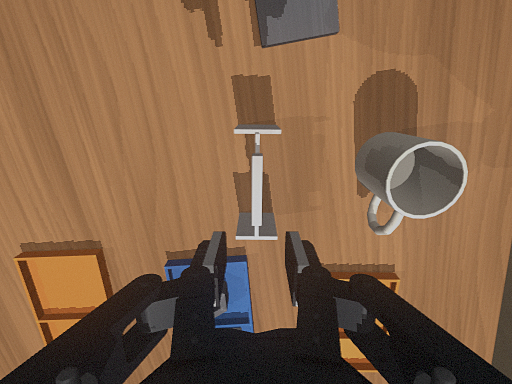

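The cover's rail is at column 257, rows 154–226, centred under the gripper. The mug (410,180) is clear. Descending.

Call:
step_arm([
  [2,0,40],
  [0,0,40],
  [0,0,25],
  [0,0,10],
  [0,0,0],
], jaw=[0.2,0.2,0.2,0.2,0.2], spin=[0,0,0,0,0])

```text
clock: 39.55
tool_pos: [0.599, -0.2104, 0.0607]
tcp_rot: [0.756, 0.655, -0.0, -0.001]
force: [-0.8, -0.1, 0.8]
gripper_width: 0.0346
finger_force: 0.0
```

Call:
step_arm([
  [0,0,0],
  [0,0,0],
  [0,0,0],
  [0,0,0],
  [0,0,0],
], jaw=[0.2,1,1,1,1], spin=[0,0,0,0,0])

```text
clock: 40.05
tool_pos: [0.6006, -0.2101, 0.0635]
tcp_rot: [0.755, 0.655, 0.0, 0.001]
force: [-0.2, -0.7, 7.0]
gripper_width: 0.0077
finger_force: 61.4
```

Call:
step_arm([
  [0,0,0],
  [0,0,0],
], jaw=[1,1], spin=[0,0])

```text
clock: 40.25
tool_pos: [0.6006, -0.2101, 0.0635]
tcp_rot: [0.755, 0.655, 0.0, 0.001]
force: [1.2, -0.4, 6.3]
gripper_width: 0.0084
finger_force: 61.4
```

Call:
step_arm([
  [0,0,-10],
  [0,0,-30],
  [0,0,-30],
  [0,0,-20],
  [0,0,0],
], jaw=[1,1,1,1,1], spin=[0,0,0,0,0])

```text
clock: 40.75
tool_pos: [0.6008, -0.21, 0.155]
tcp_rot: [0.755, 0.655, 0.001, 0.002]
force: [-0.7, 0.3, -2.5]
gripper_width: 0.0078
finger_force: 60.3
```

Call:
step_arm([
  [0,0,0],
  [0,0,0],
  [35,11,0],
  [35,11,0],
  [35,11,0],
], jaw=[1,1,1,1,1], spin=[-0.085,-0.085,0,0,0])

```text
clock: 41.25
tool_pos: [0.6294, -0.1023, 0.1502]
tcp_rot: [0.697, 0.717, -0.001, -0.001]
force: [0.9, 0.9, -3.5]
gripper_width: 0.0079
finger_force: 60.2
```

Call:
step_arm([
  [35,11,0],
  [35,11,0],
  [32,12,0],
  [0,0,0],
  [0,0,0],
], jaw=[1,1,1,1,1], spin=[0,0,0,0,0])

```text
clock: 41.75
tool_pos: [0.6604, -0.0003, 0.1503]
tcp_rot: [0.697, 0.717, -0.001, -0.001]
force: [0.5, 0.7, -2.9]
gripper_width: 0.0082
finger_force: 60.2
```

```bash
python3 - <<'E'
from h import *
w=cam('wrist');w=cam('wrist');a=cam('scene');t=cam('top'); s=monitor.read_state();tp=np.array(s['tool_pos']);q=s['tcp_rot'];f=2*np.arctan2(q[1],q[0])
print(tp,'phi',np.degrees(f),s['force'])
u,v=proj(a,[.66,0,.06]).astype(int)
cr=cv2.resize(a['image'][v-48:v+36,u-56:u+56],(448,336),interpolation=cv2.INTER_CUBIC)
wi=cv2.resize(w['image'],(352,336))
cv2.imwrite('pics/w13.png',np.hstack([cr,wi])[:,:,::-1])
# rack (dark grey) and held cover (bright) in wrist view
g=cv2.cvtColor(w['image'],cv2.COLOR_RGB2HSV);m=((g[:,:,1]<60)&(g[:,:,2]>170)).astype(np.uint8)
for k in cv2.findContours(m,cv2.RETR_EXTERNAL,cv2.CHAIN_APPROX_NONE)[0]:
    if cv2.contourArea(k)<60: continue
    P=np.array([ray(w,*p[0],tp[2]+.004)[:2] for p in k]).astype(np.float32);r=cv2.minAreaRect(P)
    print(np.round(r[0],4),np.round(r[1],4),round(r[2],1),cv2.boundingRect(k))
E
```

```text
[ 0.66071268 -0.00188667  0.15151685] phi 91.52363101150243 [-0.32232308 -0.57173551 -3.00319092]
[ 0.6604 -0.0124] [0.0164 0.0851] 1.7 (243, 194, 26, 124)
```

View pics/w13.png

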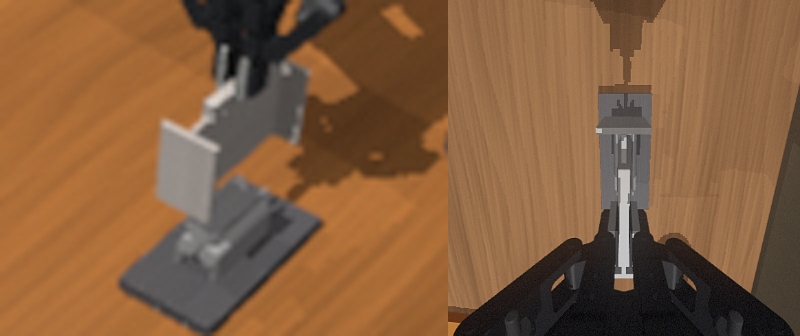

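The cover hangs centred and parallel above the rack: rail at column 624 on a base spanning 598–651. Pushing down while watching the force.

Call:
step_arm([
  [0,1,15],
  [0,0,15],
  [0,0,10],
  [0,0,0],
], jaw=[1,1,1,1], spin=[0,0,0,0])

```text
clock: 42.35
tool_pos: [0.6611, -0.0009, 0.1096]
tcp_rot: [0.697, 0.717, -0.001, -0.002]
force: [1.0, -0.1, -3.2]
gripper_width: 0.0083
finger_force: 60.2
```

Call:
step_arm([
  [0,0,5],
  [0,0,5],
  [0,0,4],
  [0,0,3],
  [0,0,0],
], jaw=[1,1,1,1,1], spin=[0,0,0,0,0])

```text
clock: 42.85
tool_pos: [0.662, -0.0008, 0.0947]
tcp_rot: [0.697, 0.717, -0.0, 0.0]
force: [-1.4, -0.2, -2.3]
gripper_width: 0.0081
finger_force: 60.2
```

Call:
step_arm([
  [0,0,3],
  [0,0,3],
  [0,0,3],
  [0,0,3],
  [0,0,0],
], jaw=[1,1,1,1,1], spin=[0,0,0,0,0])

```text
clock: 43.35
tool_pos: [0.6617, -0.0007, 0.0821]
tcp_rot: [0.697, 0.717, -0.0, -0.0]
force: [0.8, -0.3, -5.4]
gripper_width: 0.0079
finger_force: 60.0
```

Call:
step_arm([
  [0,0,3],
  [0,0,2],
  [0,0,0],
  [0,0,0],
], jaw=[1,1,1,1], spin=[0,0,0,0])

```text
clock: 43.75
tool_pos: [0.6618, -0.0008, 0.0775]
tcp_rot: [0.697, 0.717, -0.0, -0.0]
force: [0.9, 0.1, -4.5]
gripper_width: 0.0077
finger_force: 60.1
```

Call:
step_arm([
  [0,0,2],
  [0,0,0],
  [0,0,0],
], jaw=[1,1,1], spin=[0,0,0])

```text
clock: 44.05
tool_pos: [0.662, -0.0008, 0.0758]
tcp_rot: [0.697, 0.717, -0.0, -0.0]
force: [0.4, -0.6, -2.6]
gripper_width: 0.0082
finger_force: 60.3
```

Call:
step_arm([
  [0,0,2],
  [0,0,0],
  [0,0,0],
], jaw=[1,1,1], spin=[0,0,0])

```text
clock: 44.35
tool_pos: [0.6625, -0.0007, 0.0755]
tcp_rot: [0.697, 0.717, 0.001, 0.001]
force: [-1.9, 1.1, 7.8]
gripper_width: 0.0079
finger_force: 61.5
```

Call:
step_arm([
  [0,0,3],
  [0,0,0],
  [0,0,0],
], jaw=[1,1,1], spin=[0,0,0])

```text
clock: 44.65
tool_pos: [0.6632, -0.0007, 0.0754]
tcp_rot: [0.697, 0.717, 0.001, 0.002]
force: [-8.7, 2.2, 24.1]
gripper_width: 0.0078
finger_force: 63.7
```

Call:
step_arm([
  [0,0,0],
  [0,0,0],
  [0,0,0],
  [0,0,0],
  [0,0,0],
], jaw=[0.3,0.3,0.3,0.3,0.3], spin=[0,0,0,0,0])

```text
clock: 45.15
tool_pos: [0.662, -0.0008, 0.0706]
tcp_rot: [0.697, 0.717, -0.0, -0.0]
force: [0.3, 0.5, 0.1]
gripper_width: 0.0299
finger_force: 0.0
```

Call:
step_arm([
  [0,0,-20],
  [0,0,-40],
  [0,0,-40],
  [0,0,-40],
  [0,0,0],
], jaw=[0.3,0.3,0.3,0.3,0.3], spin=[0,0,0,0,0])

```text
clock: 45.65
tool_pos: [0.6639, -0.001, 0.2172]
tcp_rot: [0.697, 0.717, 0.003, 0.004]
force: [0.9, 0.5, 0.1]
gripper_width: 0.03
finger_force: 0.0
```

```bash
python3 - <<'E'
from h import *
w=cam('wrist');w=cam('wrist');a=cam('scene');t=cam('top');s=monitor.read_state();print(s['tool_pos'],s['clock'])
import pickle
g=cv2.cvtColor(w['image'],cv2.COLOR_RGB2HSV);m=((g[:,:,1]<60)&(g[:,:,2]>165)).astype(np.uint8)
for k in cv2.findContours(m,cv2.RETR_EXTERNAL,cv2.CHAIN_APPROX_NONE)[0]:
    if cv2.contourArea(k)<60: continue
    P=np.array([ray(w,*p[0],.092)[:2] for p in k]).astype(np.float32);r=cv2.minAreaRect(P)
    print(np.round(r[0],4),np.round(r[1],4),round(r[2],1),cv2.boundingRect(k))
# flange tops near camera: triangulate: expected pixel of flange-top corners if home, in scene view, vs mask
f=np.radians(1.7);R=np.array([[np.cos(f),-np.sin(f)],[np.sin(f),np.cos(f)]]);
old=pickle.load(open('c0.pkl','rb'))[0]['image'].astype(int)
g=cv2.cvtColor(a['image'],cv2.COLOR_RGB2HSV); 
for y in (-.0571,):
  x,yy=R@[.022,y]+[.6618,-.001]
  for z in (.078,.083,.012): print(z,proj(a,[x,yy,z]))
  u=int(proj(a,[x,yy,.05])[0])
  p0=proj(a,[*(R@[0.0,-.0571]+[.6618,-.001]),.078]);print('mid top',p0)
  c=int(round(p0[0])); r0=int(p0[1]); print([(r,tuple(int(i) for i in a['image'][r,c])) for r in range(r0-6,r0+6)])
# bystanders
b0=pickle.load(open('c0.pkl','rb'))[1]['image'].astype(int)
d=np.abs(t['image'].astype(int)-b0).max(2)
for n,(u,v) in dict(mug=(292,124),bottle=(149,131)).items(): print(n,d[v-15:v+15,u-15:u+15].max())
E
```

```text
[ 0.66152208 -0.00067067  0.2092333 ] 45.85
[ 0.6621 -0.0078] [0.0415 0.0843] 1.5 (235, 150, 39, 78)
[0.66  0.052] [0.0419 0.0115] 1.6 (232, 126, 44, 13)
0.078 [295.0620009  187.53850759]
0.083 [295.21466462 186.19665576]
0.012 [293.13285154 204.49494437]
mid top [288.4869754  184.05270083]
[(178, (182, 116, 59)), (179, (179, 113, 57)), (180, (176, 112, 57)), (181, (176, 111, 57)), (182, (184, 137, 104)), (183, (194, 173, 158)), (184, (175, 167, 161)), (185, (148, 141, 136)), (186, (150, 142, 137)), (187, (149, 141, 136)), (188, (149, 142, 137)), (189, (149, 142, 137))]
mug 11
bottle 112
```

The cover stopped hard at 24 N at the expected height, and its flange-top edge sits at the row for home. The bottle's pixels differ in the top view, so I'll check whether that is a shadow, after moving the arm aside.

Call:
step_arm([
  [0,-40,-10],
  [0,-40,-10],
  [0,-40,0],
  [0,-40,0],
  [0,-40,0],
], jaw=[0.3,0.3,0.3,0.3,0.3], spin=[0,0,0,0,0])

```text
clock: 46.35
tool_pos: [0.4599, -0.0062, 0.2295]
tcp_rot: [0.697, 0.717, -0.001, -0.001]
force: [-0.0, -0.2, 0.3]
gripper_width: 0.0298
finger_force: 0.0
```

```bash
python3 - <<'E'
from h import *
import pickle
o=pickle.load(open('c0.pkl','rb'));n=(cam('scene'),cam('top'))
for i,(nm,boxes) in enumerate((('scene',{'bottle':(362,155),'mug':(277,244)}),('top',{'bottle':(149,131),'mug':(292,124)}))):
  for b,(u,v) in boxes.items():
    for c in (o[i],n[i]):
      g=cv2.cvtColor(c['image'],cv2.COLOR_RGB2HSV);m=(g[:,:,1]<70).astype(np.uint8)
      k=np.zeros_like(m);k[v-32:v+32,u-32:u+32]=1
      cs=max(cv2.findContours(m*k,cv2.RETR_EXTERNAL,cv2.CHAIN_APPROX_NONE)[0],key=cv2.contourArea)
      print(nm,b,cv2.boundingRect(cs),cv2.contourArea(cs))
# rings on post, nut, bar in top view
t=n[1];low(t,.03)
E
```

```text
scene bottle (355, 137, 18, 34) 376.5
scene bottle (355, 137, 18, 34) 377.0
scene mug (251, 222, 43, 45) 1247.5
scene mug (251, 222, 43, 45) 1244.0
top bottle (140, 122, 20, 18) 224.0
top bottle (140, 122, 20, 18) 224.0
top mug (280, 109, 33, 30) 618.5
top mug (280, 109, 33, 30) 617.5
[ 0.2016 -0.779 ] [0.342 0.192] 53.9 px [473 303]
[0.5045 0.3961] [0.1   0.098] 45.4 px [ 97 206]
[0.2667 0.1442] [0.541 0.599] 89.0 px [186 307]
[ 0.5118 -0.3963] [0.168 0.113] 86.6 px [348 200]
[ 0.6581 -0.0031] [0.079 0.147] 1.7 px [223 156]
[0.7474 0.2351] [0.074 0.047] 55.4 px [148 131]
[ 0.7653 -0.2326] [0.096 0.105] 9.3 px [294 125]
[ 0.9871 -0.1   ] [1.704 0.518] 85.3 px [282  47]
```

Both bystanders are unmoved and everything is in place. Handing in.

```bash
python3 -c "
from cell import order
print(order.finish_job())"
```

```text
the job is handed in; nothing more can be done
None
```

The job is handed in at about 46 s: both rings are on the post with the big one below, the nut and bar lie flat in their bays, the cover is fully home in the rack, and the bottle and mug did not move; no verdict was returned.

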